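Nip up the filler plug of the polishing-drum gear unit

TASK

The gear unit has been topped up, but the taper plug in its filler boss is only started by hand. Take the T-handle key from its block, fit it over the plug's square head and turn it clockwise until the taper thread goes properly snug, about 0.6 N m, but no tighter, because too much splits the boss. Then stand the key back in its pocket, let go, and leave the bowl, bottle, buff and tin alone.

Things in the scene. Friction and masses are not known exactly. Their poses are not given: they have to be found in the camera images.
- gearbox: grey cast worm gear unit, fixed: housing 120 x 100 mm, 125 mm high, 150 x 116 mm over its feet; a flange motor 120 mm across sticks out 190 mm on its +x side, a belt pulley on its +y side (out to 112 mm). Origin: centre of the underside; z up. A round filler boss, 50 mm across, stands on top at x = -18 mm, y = 0, its face 133 mm above the bench
- plug: steel taper pipe plug in the filler boss: square head 20 mm across flats, 16 mm high, top edges bevelled (top face 14.4 mm square, bevel 4.5 mm deep), over a round threaded shoulder 33 mm across that stands 6 mm out of the boss. Origin: centre of the head, half-way up (its top is 8 mm higher); z up, x and y square to the flats. Clockwise from above tightens; it sinks 2.2 mm a turn
- boss (a point): centre of the boss's top face, round the plug. How the thread behaves: it runs at about 0.05 N m; after a free turn that differs each time (0.3 to 1.1 rad) the taper binds and the torque climbs evenly by about 0.5 N m per rad. Snug is 0.6 N m; under 0.45 is loose, over 0.9 overtight. The plug stays where it is left. Turn slowly to read it: after a quick stop the torque reads low
- key_handle (a point): middle of the handle of the loose T-handle key, half-way up the handle. Black bar 110 mm long (x), 16 mm wide (y), 22 mm high, on a steel stem 14 mm thick; at the foot a round steel socket 37 mm across, open below, with a square drive 22 mm across flats, 14 mm deep, its flats square to the bar. 127 mm high in all, 0.24 to 0.38 kg; z points up. It starts upright in its block
- key_mouth (a point): centre of the key's open socket end, 116 mm below the middle of the handle. Fully on the plug, it lies 14 mm below the top of the head.
- pocket (a point): centre of the floor of the round pocket in the wooden key block, 14 mm above the bench; the pocket is 44 mm across and 36 mm deep with a bevelled rim. The block, 100 x 130 x 50 mm, is fixed; two small felt cones (30 mm high) stand in its top, about 50 mm to either side of the pocket.
- bowl: copper bowl, 132 mm across and 34 mm high, with lumps of raw amber; loose. Origin: centre of its underside.
- oil_bottle: grey oil bottle, 60 mm across and 150 mm high; loose. Origin: centre of its underside.
- buff: felt buff lying flat, 90 mm across and 24 mm thick; loose. Origin: centre of its underside.
- compound_tin: tin of polishing compound, 60 mm across and 45 mm high; loose. Origin: centre of its underside.
There are look-alikes about, which are no part of the job. Leave any blue look-alike of the part that bears key_handle alone.

How it is judged:
By the outcome, as a careful person would: the job done as asked, in the order asked, and still so for the second after the job is handed in, with the robot touching nothing.
It also fails if it takes over 72 s, if anything falls off the work surface, if the arm or the gripper's body presses on something with over 40 N, if the wrist force passes 120 N, or if a joint passes its speed limit or range.

ROBOT

A 6-joint arm with a two-finger parallel gripper is mounted at the origin on the work surface. World frame = base frame: x ahead of the robot, y to its left, z up, the work surface at z = 0. Lengths are in m, angles in degrees, forces in N, time in s.
With the tool pointing down it reaches from about 0.35 to 0.875 m from the base axis. Payload 4.2 kg.
Tool frame: the origin (TCP) lies between the finger pads; the fingertips stand 8 mm ahead of it and the grasp point (between the pads) lies 11 mm behind it; x points along the fingers, y is the direction in which the jaws open and shut, and the axes are right-handed (so a half turn about x gives the same grasp; the last joint's range is limited). The gripper opens to 87 mm and grips with 3 to 60 N. Pads are 19 mm wide; open, the fingers measure 117 mm over their backs; the gripper's body (75 mm by 190 mm) begins 51 mm behind the grasp point.
Start: joints at [85.176, 22.042, 0.453, 0, -68.411, -14.817], TCP at [0.21, 0.589, 0.231] pointing down, gripper open.
Joint ranges: [-179.83, 179.83], [-69.29, 118.12], [-61.27, 80.66], [-181.25, 117.63], [-171.15, -9.14], [-177.46, 177.46]. Speed limits (degrees/s): [159.86, 159.86, 180, 180, 180, 180].

INTERFACE

Orientations are given as a 3x3 rotation matrix whose columns are the frame's x, y, z axes.
In Python, from station import r gives the robot as it stands. The module is installed in compiled form; this text tells all that it offers.
- The arm moves only by the tool move_arm, never from a script. Its argument "increments" is one flat list of numbers, 7 for each row, row after row: the turn, a rotation vector about the tool's x, y, z in degrees, then the shift along the tool's x, y, z in m, then the finger opening in m, from 0 to 0.087. A call has 1 to 12 rows; each row is the pose to reach, as a shift and turn from the pose commanded when the call began, along the tool's axes at that moment; what a row does not reach only later rows make up. A row lasts 1/12 s, in which the tool goes at most 41.7 mm and 7.16 degrees, less where a joint would pass 70% of its speed; a pose out of reach is approached as far as the arm can. A call with a gripper value outside its range is refused whole. The fingers move at their own pace and stop on an object; the grip force is fixed at half the most. Time passes only in rows, so rows that repeat a pose let the fingers close. It gives the time, the measured TCP pose, the force and the opening at its end, in the units of the state.
- r.sense(): the state, without advancing time (a new reading comes with each control period).
- r.capture(name): name is "scene" or "top"; returns the picture (400x640x3 uint8, red, green, blue); there is no depth.
- r.calibration(name): a dict with "fx", "fy", "cx", "cy" (pixels), "D" ([k1, k2, p1, p2, k3] as OpenCV has them; the pictures are not rectified), "rvec" (rotation vector, rad) and "tvec" (3), from world to camera coordinates, as OpenCV has them. Camera axes: x right, y down, z forward; pixel columns grow to the right and rows downward; lengths in m; the calibration is good to about 2 mm. A picture is of the moment at which its call begins. calibration takes no time and is no camera call.
- r.finish_job(): hands the job in, once; it reports no verdict.
The state is a dict: "time_s": time; "joints": joint angles; "joint_velocities": joint speeds; "effort": joint torques, N m; "tcp_pos": TCP position; "ee_rot": TCP orientation; "wrist_force": force on the tool from outside, world axes, zero at the start; "moment": the same for the moment, N m; "gripper_width": opening from 0.0 (shut) to 1.0 (fully open).
Only numpy, scipy, OpenCV 4.12 (cv2) and the standard library are available. Lean on these libraries where they do the work, as an engineer would, in place of code of your own. Each camera call takes 0.05 s, during which the arm holds its last target.

## Working session

There is one attempt and no reset: what is moved stays moved. The work goes in short steps, Python scripts to look and compute and a tool call to move; the robot and the scene stay as the last step left them, time stands still between calls to the robot, and variables do not carry over. Pictures are saved under pics/ and viewed, and the job is handed in when it is done.

Besides the shell and the picture viewer there is one more tool, called after "Emit:" as a command line: name --argument value ..., lists and objects as JSON in quotes. move_arm: Moves the arm, as the interface text tells. Its arguments: {"type":"object","properties":{"increments":{"type":"array","items":{"type":"number"}}},"required":["increments"]}

```bash
mkdir -p pics; python3 - <<'E'
from station import r
import cv2,json
for n in("scene","top"):
    im=r.capture(n); cv2.imwrite(f"pics/{n}0.png",im[:,:,::-1]); print(r.calibration(n))
print(r.sense())
E
```

```text
{'fx': 388.46207591639177, 'fy': 388.46207591639177, 'cx': 322.0545012142231, 'cy': 198.1849277195405, 'D': array([-0.0960396,  0.       ,  0.       ,  0.       ,  0.       ]), 'rvec': array([ 0.76859613,  2.65694942, -1.03104994]), 'tvec': array([ 0.46804172, -0.18255996,  1.19873591])}
{'fx': 370.5851139477484, 'fy': 370.5851139477484, 'cx': 318.1273760721068, 'cy': 197.41475008378868, 'D': array([-0.05303174,  0.        ,  0.        ,  0.        ,  0.        ]), 'rvec': array([ 2.13263316, -2.1403016 ,  0.17250595]), 'tvec': array([0.0416983 , 0.58566115, 0.94422981])}
{'time_s': 0.1, 'joints': array([ 8.51778772e+01,  2.20864628e+01,  3.87233854e-01, -2.29483553e-02,
       -6.84114115e+01, -1.48169479e+01]), 'joint_velocities': array([-0.03072764, -0.19337069,  0.22035712,  0.10515913, -0.06667813,
        0.05347792]), 'effort': array([ 3.41045970e-04, -3.91686344e+01,  1.87933785e+01,  4.23186690e+00,
        1.34530288e-02, -7.07372533e-05]), 'tcp_pos': array([0.20987351, 0.58815491, 0.22957142]), 'ee_rot': array([[-5.33435005e-04, -3.36232500e-01, -9.41778860e-01],
       [-1.89286819e-03, -9.41776967e-01,  3.36232897e-01],
       [-9.99998066e-01,  1.96202164e-03, -1.34067003e-04]]), 'wrist_force': array([ 0.33829633, -0.80221625,  0.98844675]), 'moment': array([0.00467419, 0.00965515, 0.01382819]), 'gripper_width': 0.9992737087301722}
```

View pics/scene0.png

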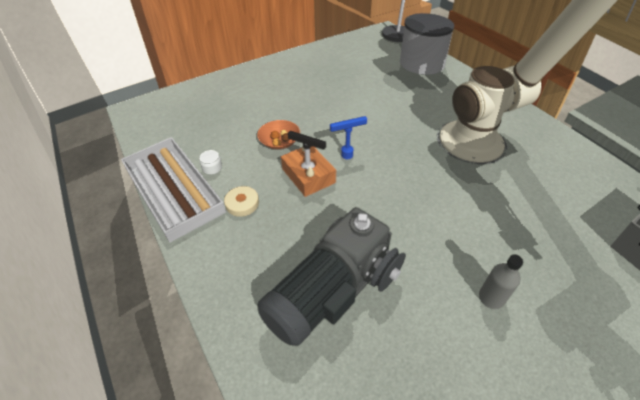

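View pics/top0.png

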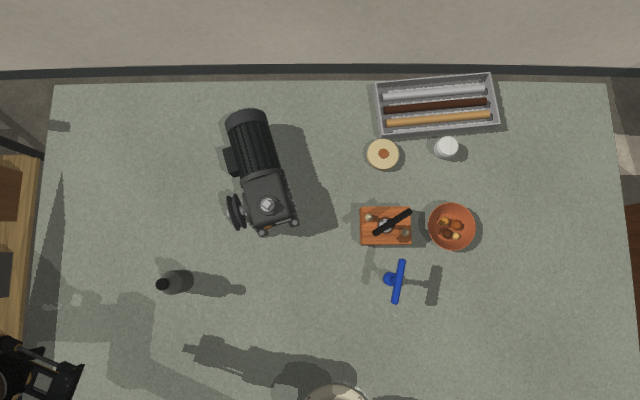

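The top view shows two T-keys: a black one at about (392,222) in the wooden block, and a blue one at about (398,282) standing free. The black bar in its block fits the description. The plug is at about (267,205). I'll confirm with enlarged crops.

```bash
cat > h.py <<'E'
import numpy as np,cv2
from station import r
def cal(n):
    c=r.calibration(n); K=np.array([[c['fx'],0,c['cx']],[0,c['fy'],c['cy']],[0,0,1.]])
    return K,c['D'],c['rvec'],c['tvec']
def ray(n,p):
    K,D,rv,tv=cal(n); R=cv2.Rodrigues(rv)[0]
    q=cv2.undistortPointsIter(np.array([[p]],float),K,D,None,None,(3,50,1e-10))[0,0]
    return -R.T@tv, R.T@np.array([q[0],q[1],1])
def onz(n,p,z):
    o,d=ray(n,p); return o+d*(z-o[2])/d[2]
def tri(p1,p2):
    o1,d1=ray("scene",p1);o2,d2=ray("top",p2)
    d1/=np.linalg.norm(d1);d2/=np.linalg.norm(d2)
    s=np.linalg.lstsq(np.c_[d1,-d2],o2-o1,rcond=None)[0]
    a=o1+s[0]*d1;b=o2+s[1]*d2
    return (a+b)/2,np.linalg.norm(a-b)
def proj(n,X):
    K,D,rv,tv=cal(n); return cv2.projectPoints(np.atleast_2d(np.array(X,float)),rv,tv,K,D)[0][:,0]
E
python3 - <<'E'
import cv2
t=cv2.imread("pics/top0.png");s=cv2.imread("pics/scene0.png")
def crop(im,x,y,w,h,k): return cv2.resize(im[y:y+h,x:x+w],None,fx=k,fy=k,interpolation=cv2.INTER_CUBIC)
cv2.imwrite("pics/c1.png",crop(t,350,190,80,60,10))
cv2.imwrite("pics/c2.png",crop(t,227,175,80,60,10))
cv2.imwrite("pics/c3.png",crop(s,270,120,80,80,7))
cv2.imwrite("pics/c4.png",crop(s,325,190,80,80,7))
E
```

```text
(no output)
```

View pics/c1.png

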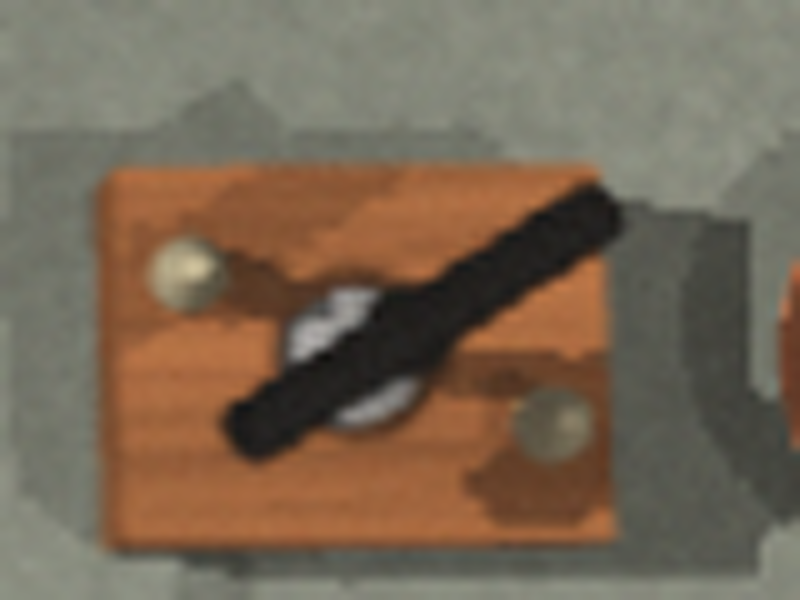

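View pics/c2.png

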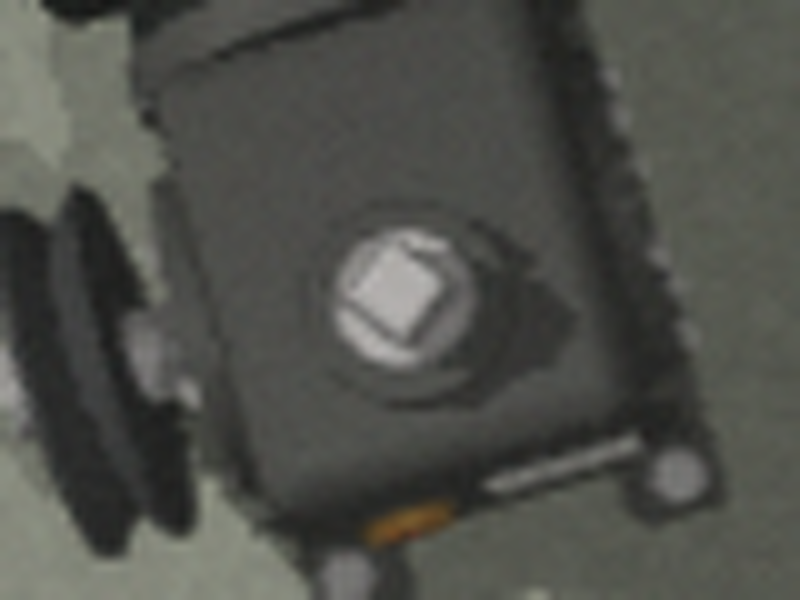

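View pics/c3.png

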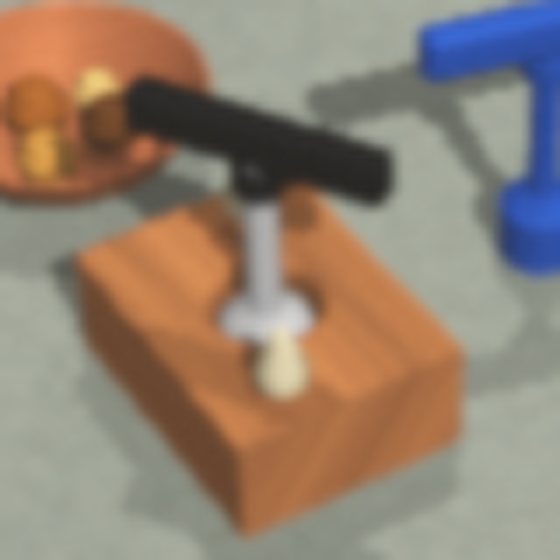

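View pics/c4.png

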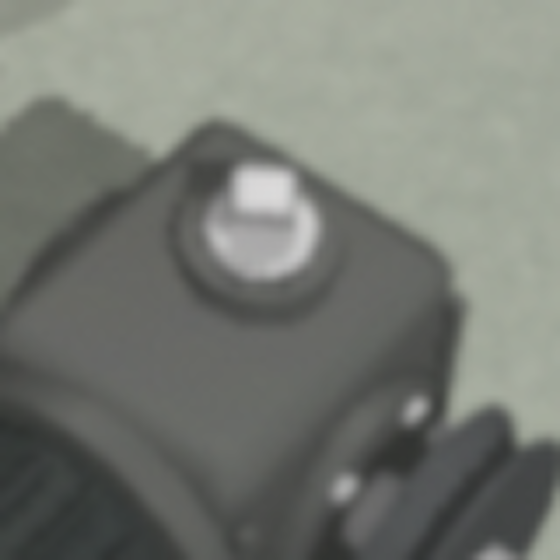

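Both crops agree. The black bar with a steel stem and socket stands in the wooden block's pocket, running from about (373,232) to (411,210) in the top view. That is the key, and the blue one stays alone. The plug's square top is at about (267,204), turned about 45° in the image. Next I'll measure both.

```bash
python3 - <<'E'
from h import *
t=cv2.imread("pics/top0.png");s=cv2.imread("pics/scene0.png")
def blob(im,x0,y0,x1,y1,f):
    sub=im[y0:y1,x0:x1].astype(int); m=f(sub).astype(np.uint8)
    n,l,st,c=cv2.connectedComponentsWithStats(m,connectivity=4); k=1+np.argmax(st[1:,4]); mm=(l==k).astype(np.uint8)
    cn=max(cv2.findContours(mm,0,cv2.CHAIN_APPROX_NONE)[0],key=len)
    rc=cv2.minAreaRect(cn); return c[k]+[x0,y0],st[k,4],(np.array(rc[0])+[x0,y0],rc[1],rc[2]),cv2.boxPoints(rc)+[x0,y0]
for n,im,w in(("top",t,(365,205,420,240)),("scene",s,(284,125,330,152))):
    b=blob(im,*w,lambda a:a.max(2)<62); print(n,b[0],b[1],b[2]); print(b[3].round(1).tolist())
    if n=="top":
        P=b[3]; e=[(P[i]+P[(i+1)%4])/2 for i in range(4)]
        L=[np.linalg.norm(P[i]-P[(i+1)%4]) for i in range(4)]
        i=int(np.argmin(L)); A,B=e[i],e[(i+2)%4]
        for z in(.130,.136,.141):
            a,bb=onz(n,A,z),onz(n,B,z); d=a-bb; print(z,a.round(4),bb.round(4),((a+bb)/2).round(4),np.linalg.norm(d).round(4),np.degrees(np.arctan2(d[1],d[0])))
        kt=b[0]
    else: ks=b[0]
print("tri key",tri(ks,kt))
# plug
b=blob(t,255,190,282,216,lambda a:a.min(2)>140); print("plug bright",b[0],b[1],b[2])
for th in(150,165,175,185,195,205):
    b=blob(t,255,190,282,216,lambda a:a.min(2)>th); print(th,b[0],b[1],b[2])
print("boss guess",onz("top",(267,204.2),.155))
g=t[190:216,255:282].min(2); print(g[4:24,4:24])
# wood block
b=blob(t,350,195,420,255,lambda a:(a[:,:,2]-a[:,:,0]>45)); print("block",b[0],b[2]); print([onz("top",p,.05).round(4).tolist() for p in b[3]], onz("top",b[2][0],.05))
E
```

```text
top [391.82638889 221.79861111] 288 (array([392.02636528, 221.53651047]), (8.827396392822266, 44.2720947265625), 54.162349700927734)
[[371.5, 230.9], [407.4, 205.0], [412.6, 212.2], [376.7, 238.1]]
0.13 [ 0.4811 -0.0953  0.13  ] [ 0.5438 -0.185   0.13  ] [ 0.5125 -0.1402  0.13  ] 0.1095 124.95896855403616
0.136 [ 0.4807 -0.0944  0.136 ] [ 0.543  -0.1836  0.136 ] [ 0.5119 -0.139   0.136 ] 0.1088 124.95896855403616
0.141 [ 0.4804 -0.0936  0.141 ] [ 0.5424 -0.1823  0.141 ] [ 0.5114 -0.138   0.141 ] 0.1082 124.95896855403615
scene [306.36111111 140.19097222] 288 (array([305.6432457 , 141.65946198]), (38.23116683959961, 11.175263404846191), 17.102725982666016)
[[285.7, 141.4], [289.0, 130.7], [325.6, 141.9], [322.3, 152.6]]
tri key (array([ 0.51166046, -0.13981773,  0.12625077]), np.float64(0.0008305211382954332))
plug bright [265.95555556 203.28888889] 45 (array([266.00000095, 203.5       ]), (6.363960266113281, 6.363960266113281), 45.0)
150 [266.04878049 203.43902439] 41 (array([266.07692242, 203.38461399]), (6.1017022132873535, 6.1017022132873535), 33.6900634765625)
165 [265.96875 203.21875] 32 (array([265.96153831, 203.30769157]), (5.269651889801025, 5.547001838684082), 33.6900634765625)
175 [264. 202.] 1 (array([264., 202.]), (0.0, 0.0), 0.0)Traceback (most recent call last):
  File "<stdin>", line 22, in <module>
  File "<stdin>", line 5, in blob
    return _wrapfunc(a, 'argmax', axis=axis, out=out, **kwds)
    return bound(*args, **kwds)
ValueError: attempt to get argmax of an empty sequence
```

```bash
cat >> h.py <<'E'
def up(im,x0,y0,x1,y1,f,k=10,largest=True):
    sub=cv2.resize(im[y0:y1,x0:x1],None,fx=k,fy=k,interpolation=cv2.INTER_CUBIC).astype(int)
    m=f(sub).astype(np.uint8); n,l,st,c=cv2.connectedComponentsWithStats(m,connectivity=4); j=1+np.argmax(st[1:,4]); mm=(l==j).astype(np.uint8)
    cn=max(cv2.findContours(mm,0,cv2.CHAIN_APPROX_NONE)[0],key=cv2.contourArea)[:,0]
    toim=lambda p:(np.asarray(p,float)+.5)/k-.5+[x0,y0]
    ys,xs=np.nonzero(mm)
    return toim(np.c_[xs,ys]),toim(cn),mm
def barpose(im,z=.138,win=(365,205,420,240),th=62,n="top"):
    P,C,_=up(im,*win,lambda a:a.max(2)<th)
    W=np.array([onz(n,p,z)[:2] for p in P[::7]])
    c=W.mean(0); U=np.linalg.svd(W-c,full_matrices=False)[2][0]
    pr=(W-c)@U; e=[c+U*pr.min(),c+U*pr.max()]
    return c,np.degrees(np.arctan2(U[1],U[0]))%180,np.array(e).mean(0),np.ptp(pr)
E
python3 - <<'E'
from h import *
t=cv2.imread("pics/top0.png");s=cv2.imread("pics/scene0.png")
for th in(50,62,75): print(barpose(t,th=th))
# plug
for th in(125,140,150,160):
    P,C,_=up(t,258,194,278,214,lambda a:a.min(2)>th)
    rc=cv2.minAreaRect(C.astype(np.float32)); print(th,len(P)/100,P.mean(0),rc, onz("top",P.mean(0),.155))
    q=cv2.boxPoints(rc); w=[onz("top",p,.155)[:2] for p in q]
    print("  ang",[round(np.degrees(np.arctan2(*(w[(i+1)%4]-w[i])[::-1]))%90,1) for i in range(4)])
for th in(95,105,115):
    P,C,_=up(t,258,194,278,214,lambda a:a.min(2)>th)
    print("shoulder",th,len(P),cv2.minEnclosingCircle(C.astype(np.float32)),P.mean(0), onz("top",P.mean(0),.141))
g=t[196:214,258:278].min(2); print(g)
b=up(t,350,195,420,255,lambda a:(a[:,:,2]-a[:,:,0]>45)); rc=cv2.minAreaRect(b[1].astype(np.float32)); q=cv2.boxPoints(rc)
print("block",[onz("top",p,.05).round(4).tolist() for p in q], onz("top",rc[0],.05))
for w in((360,212,375,222),(400,225,413,238)):
    pass
E
```

```text
Traceback (most recent call last):
  File "h.py", line 29, in barpose
    W=np.array([onz(n,p,z)[:2] for p in P[::7]])
                ~~~^^^^^^^
  File "h.py", line 11, in onz
    o,d=ray(n,p); return o+d*(z-o[2])/d[2]
        ~~~^^^^^
  File "h.py", line 7, in ray
    K,D,rv,tv=cal(n); R=cv2.Rodrigues(rv)[0]
              ~~~^^^
  File "h.py", line 4, in cal
    c=r.calibration(n); K=np.array([[c['fx'],0,c['cx']],[0,c['fy'],c['cy']],[0,0,1.]])
ValueError: time passes only in moves, steps and waits
```

```bash
sed -i 's/^def cal(n):/import functools\n@functools.lru_cache(None)\ndef cal(n):/' h.py
python3 - <<'E'
from h import *
t=cv2.imread("pics/top0.png");s=cv2.imread("pics/scene0.png")
for th in(50,62,75): print(barpose(t,th=th))
# plug
for th in(125,140,150,160):
    P,C,_=up(t,258,194,278,214,lambda a:a.min(2)>th)
    rc=cv2.minAreaRect(C.astype(np.float32)); print(th,len(P)/100,P.mean(0),rc, onz("top",P.mean(0),.155))
    q=cv2.boxPoints(rc); w=[onz("top",p,.155)[:2] for p in q]
    print("  ang",[round(np.degrees(np.arctan2(*(w[(i+1)%4]-w[i])[::-1]))%90,1) for i in range(4)])
for th in(95,105,115):
    P,C,_=up(t,258,194,278,214,lambda a:a.min(2)>th)
    print("shoulder",th,len(P),cv2.minEnclosingCircle(C.astype(np.float32)),P.mean(0), onz("top",P.mean(0),.141))
g=t[196:214,258:278].min(2); print(g)
b=up(t,350,195,420,255,lambda a:(a[:,:,2]-a[:,:,0]>45)); rc=cv2.minAreaRect(b[1].astype(np.float32)); q=cv2.boxPoints(rc)
print("block",[onz("top",p,.05).round(4).tolist() for p in q], onz("top",rc[0],.05))
E
```

```text
(array([ 0.51077012, -0.13763059]), np.float64(121.43339110732995), array([ 0.51134725, -0.13857483]), np.float64(0.10970905567537562))
(array([ 0.51073656, -0.13770662]), np.float64(121.42981141360531), array([ 0.5113311, -0.1386795]), np.float64(0.11065016329197305))
(array([ 0.51062844, -0.1378423 ]), np.float64(121.46463849757477), array([ 0.51131459, -0.13896354]), np.float64(0.11197095099036515))
125 66.15 [265.82795918 202.57634921] ((266.27496337890625, 201.79470825195312), (8.677640914916992, 10.330145835876465), 36.38431930541992) [0.55625331 0.16405171 0.155     ]
  ang [np.float64(54.6), np.float64(53.5), np.float64(54.4), np.float64(53.7)]
140 49.11 [266.15765628 202.93570556] ((266.794189453125, 202.11558532714844), (7.03489875793457, 9.745014190673828), 37.234745025634766) [0.55538589 0.16324877 0.155     ]
  ang [np.float64(53.7), np.float64(52.7), np.float64(53.6), np.float64(52.9)]
150 39.9 [266.00333333 203.34145363] ((266.02691650390625, 203.36537170410156), (6.455158710479736, 6.525300025939941), 37.87496566772461) [0.55441116 0.16359831 0.155     ]
  ang [np.flo
[... 1718 characters left out ...]
57 109  82  94 110 108  91  59  49
   51  50]
 [ 72  75  85 126 160 165 154 109 122 125  79  90 109 108  98  67  54  51
   51  48]
 [ 72  75  75  85 121 167 168 164 136 105  89 102 105  96  74  50  53  52
   49  46]
 [ 74  76  76  76  86 126 160 167 163 156 131 105  93  68  60  52  50  51
   46  49]
 [ 78  75  76  76  77  74  84 106 123 119 106  81  72  53  56  53  52  50
   47  51]
 [ 74  72  65  71  76  79  78  77  74  74  77  75  75  75  76  71  52  50
   51  54]
 [ 78  78  73  63  69  76  75  76  79  77  76  79  77  75  68  50  44  53
   53  61]]
block [[0.5622, -0.0693, 0.05], [0.563, -0.2079, 0.05], [0.4604, -0.2046, 0.05], [0.4599, -0.0682, 0.05]] [ 0.51098707 -0.13729391  0.05      ]
```

```bash
cat >> h.py <<'E'
from scipy.spatial.transform import Rotation as Ro
def inc(pos,yaw,s=None):
    s=s or r.sense(); R=s['ee_rot']; p=s['tcp_pos']
    z=np.array([np.cos(np.radians(yaw)),np.sin(np.radians(yaw)),0]); x=np.array([0,0,-1.]); T=np.c_[x,np.cross(z,x),z]
    rv=np.degrees(Ro.from_matrix(R.T@T).as_rotvec()); sh=R.T@(np.array(pos)-p)
    print("inc",rv.round(2),sh.round(4),"t",round(s['time_s'],2),"pos",p.round(4),"yaw",np.degrees(np.arctan2(R[1,2],R[0,2])).round(2),"j",s['joints'].round(1))
    print("F",s['wrist_force'].round(2),"M",s['moment'].round(3),"w",round(s['gripper_width']*87,1))
E
python3 -c "
from h import *
inc((.5113,-.1385,.231),121.4)"
```

```text
inc [38.95 -0.05 -0.11] [-2.000e-04  5.830e-01 -5.282e-01] t 0.1 pos [0.2099 0.5882 0.2296] yaw 160.35 j [ 85.2  22.1   0.4  -0.  -68.4 -14.8]
F [ 0.34 -0.8   0.99] M [0.005 0.01  0.014] w 86.9
```

Emit:
move_arm --increments '[39, 0, 0, 0, 0.583, -0.528, 0.087, 39, 0, 0, 0, 0.583, -0.528, 0.087, 39, 0, 0, 0, 0.583, -0.528, 0.087, 39, 0, 0, 0, 0.583, -0.528, 0.087, 39, 0, 0, 0, 0.583, -0.528, 0.087, 39, 0, 0, 0, 0.583, -0.528, 0.087, 39, 0, 0, 0, 0.583, -0.528, 0.087, 39, 0, 0, 0, 0.583, -0.528, 0.087, 39, 0, 0, 0, 0.583, -0.528, 0.087, 39, 0, 0, 0, 0.583, -0.528, 0.087, 39, 0, 0, 0, 0.583, -0.528, 0.087, 39, 0, 0, 0, 0.583, -0.528, 0.087]'

```text
time_s: 1.1
tcp_pos: [0.4015, 0.1247, 0.2306]
ee_rot: [[0.0, -0.854, -0.521], [0.0, -0.521, 0.854], [-1.0, -0.0, 0.0]]
wrist_force: [1.4, 0.1, -0.2]
gripper_width: 0.998
```

```bash
python3 -c "
from h import *
inc((.5113,-.1385,.231),121.4)"
```

```text
inc [-0.    0.01  0.02] [-0.0005  0.0434 -0.2819] t 1.1 pos [0.4015 0.1247 0.2306] yaw 121.4 j [ 39.6   1.6 -26.2  -0.  -62.3  -8.2]
F [ 1.38  0.11 -0.24] M [ 0.071 -0.102  0.022] w 86.8
```

Emit:
move_arm --increments '[0, 0, 0, 0, 0.043, -0.282, 0.087, 0, 0, 0, 0, 0.043, -0.282, 0.087, 0, 0, 0, 0, 0.043, -0.282, 0.087, 0, 0, 0, 0, 0.043, -0.282, 0.087, 0, 0, 0, 0, 0.043, -0.282, 0.087, 0, 0, 0, 0, 0.043, -0.282, 0.087, 0, 0, 0, 0, 0.043, -0.282, 0.087, 0, 0, 0, 0, 0.043, -0.282, 0.087, 0, 0, 0, 0, 0.043, -0.282, 0.087]'

```text
time_s: 1.85
tcp_pos: [0.5114, -0.1381, 0.2294]
ee_rot: [[-0.002, -0.856, -0.517], [0.0, -0.517, 0.856], [-1.0, 0.002, 0.001]]
wrist_force: [0.0, 0.3, 0.2]
gripper_width: 0.998
```

```bash
python3 - <<'E'
from h import *
s=r.sense()
for n in("top","scene"): cv2.imwrite(f"pics/{n}1.png",r.capture(n)[:,:,::-1])
inc((.5113,-.1385,.124),121.4)
t=cv2.imread("pics/top1.png")[130:290,320:480];t2=cv2.imread("pics/scene1.png")[60:220,230:390]
cv2.imwrite("pics/a1.png",cv2.resize(np.hstack([t,t2]),(800,400),interpolation=cv2.INTER_CUBIC))
E
```

```text
inc [-0.06  0.06 -0.06] [ 0.106   0.0009 -0.0022] t 1.95 pos [ 0.5111 -0.1362  0.23  ] yaw 121.34 j [  2.6  12.7 -13.   -0.  -64.4  28.7]
F [ 0.07 -0.05 -0.12] M [ 0.052 -0.035  0.011] w 87.3
```

View pics/a1.png

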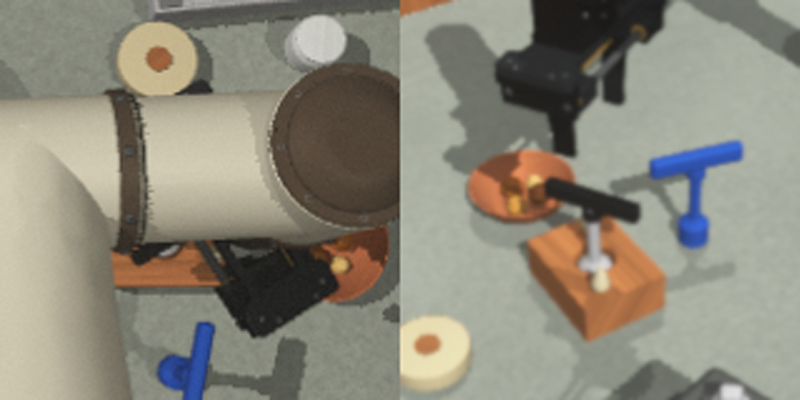

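The top view is now mostly hidden by the arm. In the scene view the open fingers are above the black bar at about (590,200) in the montage, so I'm descending.

Emit:
move_arm --increments '[0, 0, 0, 0.04, 0, -0.001, 0.087, 0, 0, 0, 0.08, 0, -0.001, 0.087, 0, 0, 0, 0.1, 0, -0.001, 0.087, 0, 0, 0, 0.106, 0, -0.001, 0.087, 0, 0, 0, 0.106, 0, -0.001, 0.087, 0, 0, 0, 0.106, 0, -0.001, 0.087]'

```text
time_s: 2.45
tcp_pos: [0.5132, -0.1366, 0.1259]
ee_rot: [[0.002, -0.853, -0.522], [-0.001, -0.522, 0.853], [-1.0, -0.002, -0.002]]
wrist_force: [0.0, 0.4, 0.2]
gripper_width: 0.995
```

```bash
python3 - <<'E'
from h import *
inc((.5113,-.1385,.124),121.4)
for n in("top","scene"): cv2.imwrite(f"pics/{n}2.png",r.capture(n)[:,:,::-1])
inc((.5113,-.1385,.124),121.4)
t2=cv2.imread("pics/scene2.png")[100:200,250:370]
cv2.imwrite("pics/a2.png",cv2.resize(t2,None,fx=5,fy=5,interpolation=cv2.INTER_CUBIC))
E
```

```text
inc [ 0.08 -0.09  0.09] [ 0.0019  0.0026 -0.0007] t 2.45 pos [ 0.5132 -0.1366  0.1259] yaw 121.48 j [  2.6  18.8 -21.1   0.  -49.9  28.8]
F [0.02 0.41 0.17] M [ 0.085 -0.023 -0.03 ] w 86.6
inc [ 0.03 -0.15  0.21] [ 0.0027  0.0029 -0.0002] t 2.55 pos [ 0.5137 -0.1369  0.1267] yaw 121.43 j [  2.6  18.8 -21.1   0.  -49.9  28.8]
F [ 1.13 -0.52  0.42] M [ 0.039  0.011 -0.026] w 87.0
```

View pics/a2.png

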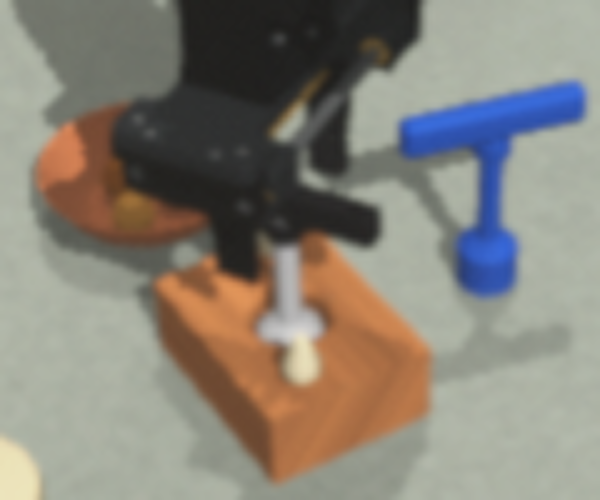

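Fingers straddle the black bar over the stem (about (285,215) in the crop). Closing.

Emit:
move_arm --increments '[0, 0, 0, 0.001, 0.002, 0, 0.04, 0, 0, 0, 0.001, 0.002, 0, 0.02, 0, 0, 0, 0.001, 0.002, 0, 0, 0, 0, 0, 0.001, 0.002, 0, 0, 0, 0, 0, 0.001, 0.002, 0, 0, 0, 0, 0, 0.001, 0.002, 0, 0, 0, 0, 0, 0.001, 0.002, 0, 0, 0, 0, 0, 0.001, 0.002, 0, 0]'

```text
time_s: 3.22
tcp_pos: [0.5104, -0.1383, 0.1235]
ee_rot: [[-0.0, -0.854, -0.52], [-0.0, -0.52, 0.854], [-1.0, 0.0, 0.0]]
wrist_force: [0.5, -0.1, -1.3]
gripper_width: 0.475
```

```bash
python3 - <<'E'
from h import *
inc((.5113,-.1385,.124),121.4)
E
```

```text
inc [-0.04  0.   -0.01] [-0.0005 -0.0006 -0.0006] t 3.22 pos [ 0.5104 -0.1383  0.1235] yaw 121.36 j [  2.4  18.9 -21.5   0.  -49.6  28.9]
F [ 0.48 -0.14 -1.28] M [ 0.002 -0.02  -0.006] w 41.3
```

Still closing; more time.

Emit:
move_arm --increments '[0, 0, 0, 0, 0, 0, 0, 0, 0, 0, 0, 0, 0, 0, 0, 0, 0, 0, 0, 0, 0, 0, 0, 0, 0, 0, 0, 0, 0, 0, 0, 0, 0, 0, 0, 0, 0, 0, 0, 0, 0, 0, 0, 0, 0, 0, 0, 0, 0, 0, 0, 0, 0, 0, 0, 0]'

```text
time_s: 3.88
tcp_pos: [0.5104, -0.1383, 0.1235]
ee_rot: [[-0.0, -0.854, -0.52], [0.0, -0.52, 0.854], [-1.0, 0.0, 0.0]]
wrist_force: [0.3, -0.3, -0.8]
gripper_width: 0.18
```

```bash
python3 - <<'E'
from h import *
inc((.5113,-.1385,.27),121.4)
E
```

```text
inc [-0.04  0.   -0.  ] [-0.1465 -0.0006 -0.0006] t 3.88 pos [ 0.5104 -0.1383  0.1235] yaw 121.36 j [  2.4  18.9 -21.5  -0.  -49.6  28.9]
F [ 0.27 -0.31 -0.83] M [ 0.046 -0.074  0.033] w 15.7
```

Emit:
move_arm --increments '[0, 0, 0, 0, 0, 0, 0, 0, 0, 0, 0, 0, 0, 0, 0, 0, 0, -0.01, 0, 0, 0, 0, 0, 0, -0.03, 0, 0, 0, 0, 0, 0, -0.055, 0, 0, 0, 0, 0, 0, -0.08, 0, 0, 0, 0, 0, 0, -0.11, 0, 0, 0, 0, 0, 0, -0.14, 0, 0, 0, 0, 0, 0, -0.16, 0, 0, 0, 0, 0, 0, -0.17, 0, 0, 0, 0, 0, 0, -0.17, 0, 0, 0, 0, 0, 0, -0.17, 0, 0, 0]'

```text
time_s: 4.88
tcp_pos: [0.5097, -0.138, 0.2927]
ee_rot: [[-0.002, -0.854, -0.52], [0.001, -0.52, 0.854], [-1.0, 0.001, 0.002]]
wrist_force: [-0.9, 0.9, -3.4]
gripper_width: 0.182
```

```bash
python3 - <<'E'
from h import *
inc((.5550,.1638,.294),143)
for n in("top","scene"): cv2.imwrite(f"pics/{n}3.png",r.capture(n)[:,:,::-1])
t2=cv2.imread("pics/scene3.png")[40:200,230:390]; t=cv2.imread("pics/top3.png")[130:290,320:480]
cv2.imwrite("pics/a3.png",cv2.resize(np.hstack([t2,t]),(800,400),interpolation=cv2.INTER_CUBIC))
E
```

```text
inc [-2.166e+01  1.000e-01 -2.000e-02] [-0.0011 -0.1957  0.2342] t 4.88 pos [ 0.5097 -0.138   0.2927] yaw 121.34 j [  2.4  10.3  -6.9  -0.1 -72.8  28.9]
F [-0.91  0.85 -3.41] M [0.109 0.087 0.002] w 15.9
```

View pics/a3.png

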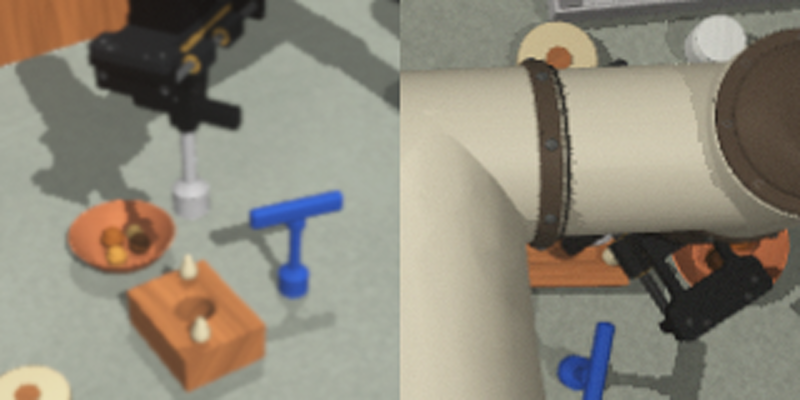

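The key is held: width 15.9 mm, about 3.3 N of weight, stem upright, and the pocket empty at about scene (308,163). Moving it over the plug.

Emit:
move_arm --increments '[-2, 0, 0, 0, -0.012, 0.014, 0, -4, 0, 0, 0, -0.036, 0.043, 0, -6, 0, 0, 0, -0.06, 0.072, 0, -8, 0, 0, 0, -0.084, 0.1, 0, -11, 0, 0, 0, -0.108, 0.129, 0, -14, 0, 0, 0, -0.132, 0.158, 0, -17, 0, 0, 0, -0.156, 0.187, 0, -20, 0, 0, 0, -0.175, 0.21, 0, -21.6, 0, 0, 0, -0.188, 0.225, 0, -21.6, 0, 0, 0, -0.1957, 0.234, 0, -21.6, 0, 0, 0, -0.1957, 0.234, 0, -21.6, 0, 0, 0, -0.1957, 0.234, 0]'

```text
time_s: 5.98
tcp_pos: [0.5553, 0.1632, 0.292]
ee_rot: [[-0.003, -0.603, -0.798], [-0.002, -0.798, 0.603], [-1.0, 0.003, 0.001]]
wrist_force: [-0.2, -0.7, -2.6]
gripper_width: 0.182
```

```bash
python3 - <<'E'
from h import *
inc((.5550,.1638,.294),143)
for n in("top","scene"): cv2.imwrite(f"pics/{n}4.png",r.capture(n)[:,:,::-1])
inc((.5550,.1638,.294),143)
t2=cv2.imread("pics/scene4.png")[120:280,280:440]; t=cv2.imread("pics/top4.png")[130:290,190:350]
cv2.imwrite("pics/a4.png",cv2.resize(np.hstack([t2,t]),(800,400),interpolation=cv2.INTER_CUBIC))
E
```

```text
inc [-0.05  0.07 -0.19] [-0.002  -0.0003  0.0006] t 5.98 pos [0.5553 0.1632 0.292 ] yaw 142.95 j [ 32.4  15.5  -0.2  -0.  -74.5  20.5]
F [-0.17 -0.66 -2.56] M [-0.021  0.008 -0.059] w 15.9
inc [-0.12  0.03 -0.1 ] [-0.0011 -0.001   0.0013] t 6.08 pos [0.5554 0.1623 0.2929] yaw 142.88 j [ 32.3  15.5  -0.2   0.  -74.5  20.6]
F [-0.66 -0.43 -2.73] M [ 0.014 -0.016  0.057] w 15.9
```

View pics/a4.png

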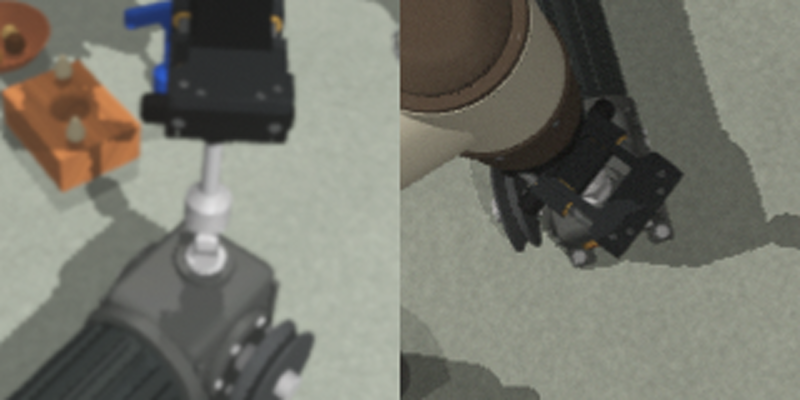

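```bash
python3 - <<'E'
from h import *
im=cv2.imread("pics/scene4.png")
c=cv2.resize(im[185:245,335:395],None,fx=10,fy=10,interpolation=cv2.INTER_CUBIC)
def mk(X,col):
    q=proj("scene",X)[0]; print(np.round(X,4),q.round(2)); p=tuple(int(v) for v in ((q-[335,185]+.5)*10-.5)); cv2.circle(c,p,4,col,-1)
zt=.2930; zm=zt+.007-.116  # handle mid: tcp .1235 when handle mid .130 (pocket floor)
mk((.5554,.163,zm),(0,0,255))
mk((.5545,.1637,.155),(0,255,0))
mk((.5545,.1637,.139),(255,0,0))
mk((.5554,.163,zm+.035),(0,255,255))
cv2.imwrite("pics/a5.png",c)
for y in range(192,236): 
    row=im[y,350:390].min(1).astype(int); 
    print(y,row[5:35])
E
```

```text
[0.5554 0.163  0.184 ] [363.03 206.61]
[0.5545 0.1637 0.155 ] [362.62 215.93]
[0.5545 0.1637 0.139 ] [362.1  220.83]
[0.5554 0.163  0.219 ] [364.25 194.71]
192 [165 163 158 151 143 129 130 149 167 179 185 182 171 165 166 168 167 166
 166 165 166 165 164 164 165 166 166 166 167 167]
193 [162 157 149 139 126 118 129 152 169 180 185 182 174 170 169 168 166 164
 163 164 165 166 166 167 167 167 167 166 167 167]
194 [158 151 143 135 122 116 131 153 171 181 184 182 179 180 177 172 167 163
 163 165 166 167 167 168 168 168 166 165 165 165]
195 [155 148 145 142 130 122 135 155 172 182 185 183 183 185 184 178 173 166
 163 164 166 167 167 167 167 168 166 165 165 165]
196 [151 146 146 148 144 137 143 158 173 183 186 186 187 189 187 186 180 170
 164 164 165 166 166 165 164 164 164 164 165 164]
197 [149 147 151 157 160 158 159 167 178 185 190 192 196 196 193 191 188 176
 166 164 164 164 163 163 161 162 161 163 165 164]
198 [149 153 159 164 170 173 177 182 190 196 200 203 204 201 197 194 190 180
 169 164 164 164 164 162 160 159 160 162 165 166]
199 [151 159 165 170 176 182 188 196 204 209 211 211 20
[... 3943 characters left out ...]
101  95  91  94
 103 109 109 108 107 108 107 107 106 107 106 105]
231 [ 76  79  82  85  86  86  86  86  86  86  86  88  89  92  92  89  89  97
 106 108 108 108 108 108 108 108 107 106 105 104]
232 [ 74  75  78  81  83  84  85  85  86  86  86  87  89  86  86  87  93 101
 106 107 109 108 108 107 107 107 106 105 104 103]
233 [ 79  78  77  78  79  81  82  85  86  86  85  85  84  85  87  92 100 105
 108 108 108 109 108 107 107 106 105 104 103 100]
234 [ 83  82  80  78  78  79  81  83  84  83  83  83  84  86  93 100 106 107
 108 108 108 108 107 107 106 105 105 103 101  97]
235 [ 85  85  84  82  82  82  82  83  84  83  82  83  86  91 100 105 107 108
 108 108 107 107 106 106 104 104 104 101  97  91]
```

View pics/a5.png

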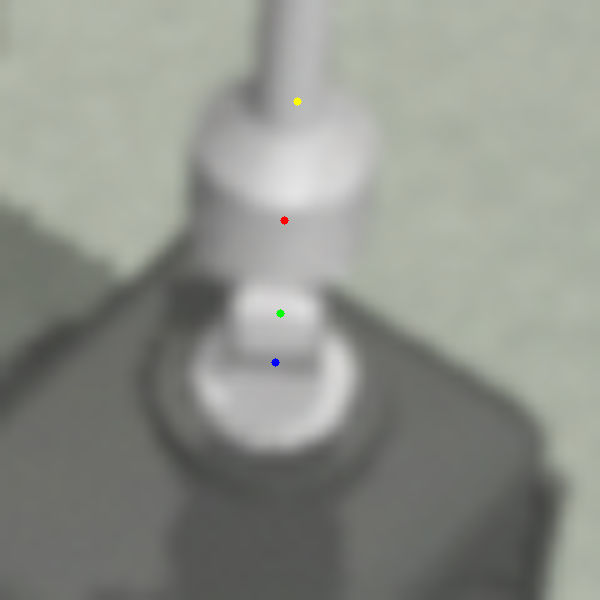

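```bash
python3 - <<'E'
from h import *
R=r.sense()['ee_rot']; b=np.array([.5554,.163,.184])
p0=proj("scene",b)[0]
print("per mm tool z",proj("scene",b+R[:,2]*.001)[0]-p0,"tool y",proj("scene",b+R[:,1]*.001)[0]-p0,"up",proj("scene",b+[0,0,.001])[0]-p0)
im=cv2.imread("pics/scene4.png").astype(int)
for y in (199,201,203,205,207,209): print(y,im[y,350:378].tolist())
E
```

```text
per mm tool z [0.50149286 0.02969523] tool y [ 0.00921592 -0.37719695] up [ 0.03401515 -0.32904376]
199 [[167, 181, 175], [167, 181, 175], [166, 179, 173], [156, 166, 162], [148, 153, 152], [151, 153, 153], [159, 159, 160], [165, 166, 166], [170, 170, 171], [176, 177, 177], [182, 182, 183], [188, 188, 189], [196, 197, 197], [204, 204, 205], [209, 209, 209], [211, 211, 211], [211, 211, 212], [208, 208, 209], [204, 205, 206], [201, 202, 203], [197, 198, 199], [191, 192, 193], [181, 186, 184], [170, 180, 177], [165, 178, 173], [164, 178, 172], [165, 179, 173], [165, 179, 173]]
201 [[169, 183, 176], [169, 183, 177], [166, 179, 173], [148, 158, 153], [131, 134, 133], [142, 142, 143], [161, 162, 163], [173, 173, 174], [179, 179, 180], [184, 184, 185], [191, 191, 192], [200, 200, 201], [209, 209, 210], [216, 216, 216], [220, 219, 220], [220, 220, 221], [216, 216, 217], [211, 212, 212], [210, 211, 212], [209, 209, 210], [203, 204, 204], [191, 192, 192], [177, 183, 181], [170, 182, 176], [169, 182, 177], [167, 182, 175], [167, 182, 176], [167, 181, 175]]
203 [[167, 181, 174], [168, 182, 175],
[... 1182 characters left out ...]
, [181, 181, 182], [183, 183, 184], [181, 181, 182], [180, 180, 181], [175, 175, 176], [169, 170, 170], [164, 170, 168], [163, 174, 169], [165, 178, 172], [165, 178, 172], [165, 179, 173], [168, 181, 175], [168, 182, 175]]
209 [[153, 165, 160], [130, 141, 136], [102, 110, 107], [93, 98, 96], [106, 108, 107], [122, 122, 123], [131, 131, 132], [143, 143, 144], [151, 152, 152], [156, 157, 158], [162, 162, 163], [167, 168, 168], [172, 172, 173], [178, 178, 179], [182, 182, 183], [184, 185, 185], [183, 184, 185], [182, 183, 184], [181, 181, 182], [176, 178, 178], [169, 172, 171], [163, 172, 168], [164, 176, 170], [166, 179, 173], [166, 179, 173], [165, 179, 173], [166, 179, 173], [165, 179, 173]]
```

The socket axis in the scene view is at column ~362.2 (row 207), which extends to ~361.3 at the plug's height. The plug's square is centred at ~362.4, so the key needs about +2 mm along tool z. I'm correcting that and descending to just above the head.

Emit:
move_arm --increments '[0, 0, 0, 0, 0, 0.002, 0, 0, 0, 0, 0.008, 0, 0.002, 0, 0, 0, 0, 0.018, 0, 0.002, 0, 0, 0, 0, 0.025, 0, 0.002, 0, 0, 0, 0, 0.025, 0, 0.002, 0, 0, 0, 0, 0.025, 0, 0.002, 0]'

```text
time_s: 6.58
tcp_pos: [0.5538, 0.1641, 0.2676]
ee_rot: [[-0.002, -0.603, -0.798], [-0.001, -0.798, 0.603], [-1.0, 0.002, 0.001]]
wrist_force: [0.1, -0.0, -2.4]
gripper_width: 0.18
```

```bash
python3 - <<'E'
from h import *
inc((.5538,.1642,.250),143)
for n in("scene",): cv2.imwrite(f"pics/{n}5.png",r.capture(n)[:,:,::-1])
inc((.5538,.1642,.250),143)
cv2.imwrite("pics/a6.png",cv2.resize(cv2.imread("pics/scene5.png")[185:245,335:395],None,fx=10,fy=10,interpolation=cv2.INTER_CUBIC))
E
```

```text
inc [-0.06  0.04 -0.11] [ 0.0176 -0.0001  0.0001] t 6.58 pos [0.5538 0.1641 0.2676] yaw 142.94 j [ 32.6  16.1  -2.9   0.  -71.1  20.4]
F [ 0.11 -0.05 -2.36] M [ 0.065 -0.048  0.004] w 15.7
inc [-0.05 -0.01 -0.03] [0.0183 0.0004 0.0003] t 6.63 pos [0.5543 0.1644 0.2683] yaw 142.95 j [ 32.6  16.1  -2.8   0.  -71.1  20.4]
F [ 0.26  0.2  -2.17] M [ 0.007 -0.017  0.01 ] w 15.8
```

View pics/a6.png

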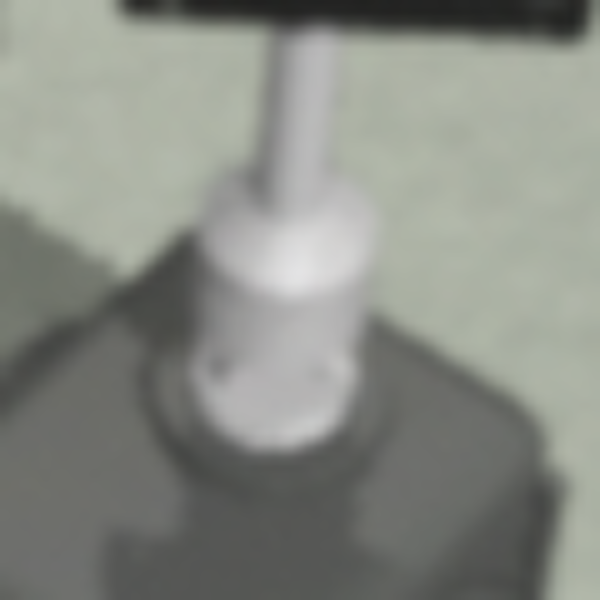

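The socket now lines up with the shoulder (axis about column 285 at row 290 against 274 at row 400, and the vertical lean accounts for that). Lowering in small steps.

Emit:
move_arm --increments '[0, 0, 0, 0.003, 0, 0, 0, 0, 0, 0, 0.005, 0, 0, 0, 0, 0, 0, 0.007, 0, 0, 0, 0, 0, 0, 0.008, 0, 0, 0]'

```text
time_s: 6.97
tcp_pos: [0.5541, 0.1646, 0.2602]
ee_rot: [[-0.0, -0.602, -0.798], [-0.0, -0.798, 0.602], [-1.0, 0.0, 0.0]]
wrist_force: [-0.5, 0.6, -3.1]
gripper_width: 0.184
```

```bash
python3 - <<'E'
from h import *
inc((.5538,.1642,.250),143)
E
```

```text
inc [-0.04  0.01 -0.02] [ 0.0102  0.0004 -0.    ] t 6.97 pos [0.5541 0.1646 0.2602] yaw 142.96 j [ 32.6  16.4  -3.6  -0.  -70.1  20.4]
F [-0.51  0.57 -3.08] M [0.027 0.004 0.028] w 16.0
```

Emit:
move_arm --increments '[0, 0, 0, 0.001, 0, 0, 0, 0, 0, 0, 0.002, 0, 0, 0, 0, 0, 0, 0.003, 0, 0, 0, 0, 0, 0, 0.004, 0, 0, 0]'

```text
time_s: 7.3
tcp_pos: [0.5542, 0.1646, 0.2565]
ee_rot: [[0.0, -0.602, -0.798], [0.0, -0.798, 0.602], [-1.0, -0.0, -0.0]]
wrist_force: [-0.7, -0.3, -3.4]
gripper_width: 0.185
```

```bash
python3 - <<'E'
from h import *
inc((.5538,.1642,.250),143)
E
```

```text
inc [-0.04 -0.    0.01] [0.0065 0.0005 0.0001] t 7.3 pos [0.5542 0.1646 0.2565] yaw 142.96 j [ 32.6  16.5  -4.    0.  -69.6  20.4]
F [-0.7  -0.33 -3.35] M [-0.002  0.018 -0.046] w 16.1
```

Emit:
move_arm --increments '[0, 0, 0, 0.001, 0, 0, 0, 0, 0, 0, 0.002, 0, 0, 0, 0, 0, 0, 0.003, 0, 0, 0, 0, 0, 0, 0.004, 0, 0, 0, 0, 0, 0, 0.005, 0, 0, 0, 0, 0, 0, 0.005, 0, 0, 0]'

```text
time_s: 7.8
tcp_pos: [0.5541, 0.1645, 0.2513]
ee_rot: [[-0.0, -0.602, -0.798], [-0.0, -0.798, 0.602], [-1.0, 0.0, 0.0]]
wrist_force: [0.9, -0.4, -2.4]
gripper_width: 0.182
```

```bash
python3 - <<'E'
from h import *
inc((.5538,.1642,.250),143)
cv2.imwrite("pics/scene6.png",r.capture("scene")[:,:,::-1])
cv2.imwrite("pics/a7.png",cv2.resize(cv2.imread("pics/scene6.png")[185:245,335:395],None,fx=8,fy=8,interpolation=cv2.INTER_CUBIC))
E
```

```text
inc [-0.04  0.02 -0.02] [0.0013 0.0004 0.    ] t 7.8 pos [0.5541 0.1645 0.2513] yaw 142.96 j [ 32.6  16.7  -4.4  -0.  -68.9  20.4]
F [ 0.9  -0.4  -2.44] M [ 0.014  0.083 -0.016] w 15.8
```

View pics/a7.png

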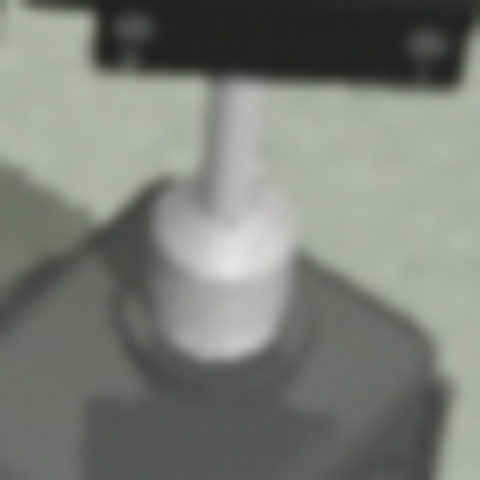

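The socket has slid down over the head with no contact force, and the mouth is at about z 0.142. Now turning clockwise (+ about tool x) slowly.

Emit:
move_arm --increments '[2, 0, 0, 0, 0, 0, 0, 4, 0, 0, 0, 0, 0, 0, 6, 0, 0, 0, 0, 0, 0, 8, 0, 0, 0, 0, 0, 0, 10, 0, 0, 0, 0, 0, 0, 12, 0, 0, 0, 0, 0, 0, 14, 0, 0, 0, 0, 0, 0, 16, 0, 0, 0, 0, 0, 0, 18, 0, 0, 0, 0, 0, 0, 20, 0, 0, 0, 0, 0, 0, 22, 0, 0, 0, 0, 0, 0, 24, 0, 0, 0, 0, 0, 0]'

```text
time_s: 8.85
tcp_pos: [0.5542, 0.1648, 0.2515]
ee_rot: [[0.0, -0.876, -0.483], [0.0, -0.483, 0.876], [-1.0, -0.0, 0.0]]
wrist_force: [-0.3, 0.4, -2.8]
gripper_width: 0.18
```

```bash
python3 - <<'E'
from h import *
inc((.5541,.1645,.2513),143)
E
```

```text
inc [-2.413e+01  2.000e-02  2.000e-02] [ 0.0002  0.0002 -0.0002] t 8.85 pos [0.5542 0.1648 0.2515] yaw 118.87 j [ 32.6  16.7  -4.4  -0.  -68.9  -3.7]
F [-0.34  0.42 -2.77] M [ 0.275 -0.009  0.026] w 15.7
```

Emit:
move_arm --increments '[1.5, 0, 0, 0, 0, 0, 0, 3, 0, 0, 0, 0, 0, 0, 4.5, 0, 0, 0, 0, 0, 0, 6, 0, 0, 0, 0, 0, 0, 7.5, 0, 0, 0, 0, 0, 0, 9, 0, 0, 0, 0, 0, 0, 10.5, 0, 0, 0, 0, 0, 0, 12, 0, 0, 0, 0, 0, 0, 13.5, 0, 0, 0, 0, 0, 0, 15, 0, 0, 0, 0, 0, 0, 16.5, 0, 0, 0, 0, 0, 0, 18, 0, 0, 0, 0, 0, 0]'

```text
time_s: 9.85
tcp_pos: [0.5545, 0.165, 0.2514]
ee_rot: [[0.001, -0.982, -0.189], [0.001, -0.189, 0.982], [-1.0, -0.001, 0.001]]
wrist_force: [1.1, 0.6, -3.9]
gripper_width: 0.178
```

```bash
python3 - <<'E'
from h import *
inc((.5541,.1645,.2513),143)
cv2.imwrite("pics/scene7.png",r.capture("scene")[:,:,::-1])
cv2.imwrite("pics/a8.png",cv2.resize(cv2.imread("pics/scene7.png")[145:245,315:415],None,fx=6,fy=6,interpolation=cv2.INTER_CUBIC))
E
```

```text
inc [-4.21e+01  2.00e-02  6.00e-02] [ 0.0001  0.0005 -0.0004] t 9.85 pos [0.5545 0.165  0.2514] yaw 100.9 j [ 32.6  16.7  -4.4  -0.  -68.8 -21.7]
F [ 1.09  0.61 -3.86] M [ 0.381 -0.355  0.083] w 15.5
```

View pics/a8.png

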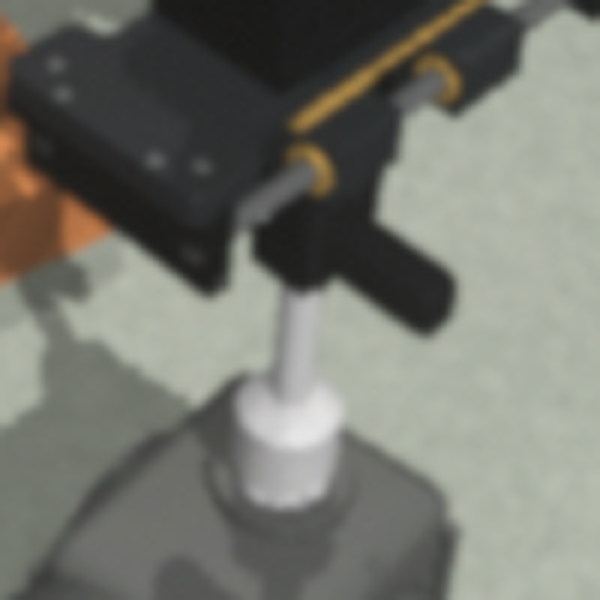

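A small lateral moment is building because the key's axis sits about 1.5 mm off the TCP along the bar. I'll shift the centre while turning.

Emit:
move_arm --increments '[0, 0, 0, 0, -0.001, 0, 0, 1.5, 0, 0, 0, -0.001, 0, 0, 3, 0, 0, 0, -0.001, 0, 0, 4.5, 0, 0, 0, -0.001, 0, 0, 6, 0, 0, 0, -0.0015, 0, 0, 7.5, 0, 0, 0, -0.0015, 0, 0, 9, 0, 0, 0, -0.0015, 0, 0, 10.5, 0, 0, 0, -0.0015, 0, 0, 12, 0, 0, 0, -0.0015, 0, 0, 13, 0, 0, 0, -0.0015, 0, 0, 14, 0, 0, 0, -0.0015, 0, 0, 15, 0, 0, 0, -0.0015, 0, 0]'

```text
time_s: 10.9
tcp_pos: [0.5554, 0.165, 0.2513]
ee_rot: [[-0.001, -0.997, 0.071], [0.0, 0.071, 0.997], [-1.0, 0.001, 0.0]]
wrist_force: [-0.0, 1.0, -3.7]
gripper_width: 0.179
```

```bash
python3 - <<'E'
from h import *
inc((.5541,.1645,.2513),143)
E
```

```text
inc [-5.709e+01  2.000e-02 -3.000e-02] [ 0.      0.0013 -0.0006] t 10.9 pos [0.5554 0.165  0.2513] yaw 85.91 j [ 32.5  16.8  -4.2  -0.  -69.  -36.6]
F [-0.03  1.02 -3.74] M [0.563 0.223 0.027] w 15.6
```

Emit:
move_arm --increments '[0, 0, 0, 0, 0, 0.001, 0, 1, 0, 0, 0, 0, 0.001, 0, 2, 0, 0, 0, 0, 0.001, 0, 3, 0, 0, 0, 0, 0.001, 0, 4, 0, 0, 0, 0, 0.001, 0, 5, 0, 0, 0, 0, 0.001, 0, 6, 0, 0, 0, 0, 0.001, 0, 7, 0, 0, 0, 0, 0.001, 0, 8, 0, 0, 0, 0, 0.001, 0, 9, 0, 0, 0, 0, 0.001, 0, 10, 0, 0, 0, 0, 0.001, 0, 10, 0, 0, 0, 0, 0.001, 0]'

```text
time_s: 11.9
tcp_pos: [0.5557, 0.1657, 0.2514]
ee_rot: [[-0.0, -0.97, 0.244], [-0.0, 0.244, 0.97], [-1.0, 0.0, -0.0]]
wrist_force: [0.1, -0.7, -5.6]
gripper_width: 0.182
```

```bash
python3 - <<'E'
from h import *
inc((.5541,.1645,.2513),143)
E
```

```text
inc [-6.71e+01 -1.00e-02 -2.00e-02] [ 0.0001  0.0012 -0.0016] t 11.9 pos [0.5557 0.1657 0.2514] yaw 75.9 j [ 32.6  16.9  -4.2   0.  -69.  -46.7]
F [ 0.12 -0.7  -5.59] M [-0.222 -0.033  0.135] w 15.9
```

Emit:
move_arm --increments '[1, 0, 0, 0, 0, 0, 0, 2, 0, 0, 0, 0, 0, 0, 3, 0, 0, 0, 0, 0, 0, 4, 0, 0, 0, 0, 0, 0, 5, 0, 0, 0, 0, 0, 0, 6, 0, 0, 0, 0, 0, 0, 7, 0, 0, 0, 0, 0, 0, 8, 0, 0, 0, 0, 0, 0, 9, 0, 0, 0, 0, 0, 0, 10, 0, 0, 0, 0, 0, 0, 11, 0, 0, 0, 0, 0, 0, 12, 0, 0, 0, 0, 0, 0]'

```text
time_s: 12.9
tcp_pos: [0.5558, 0.1658, 0.2514]
ee_rot: [[0.0, -0.898, 0.441], [-0.0, 0.441, 0.898], [-1.0, -0.0, -0.0]]
wrist_force: [1.2, -2.1, -7.9]
gripper_width: 0.181
```

```bash
python3 - <<'E'
from h import *
inc((.5541,.1645,.2513),143)
cv2.imwrite("pics/scene8.png",r.capture("scene")[:,:,::-1])
inc((.5541,.1645,.2513),143)
cv2.imwrite("pics/a9.png",cv2.resize(cv2.imread("pics/scene8.png")[145:245,315:415],None,fx=6,fy=6,interpolation=cv2.INTER_CUBIC))
E
```

```text
inc [-7.914e+01 -1.000e-02  0.000e+00] [ 0.0001  0.0009 -0.0019] t 12.9 pos [0.5558 0.1658 0.2514] yaw 63.86 j [ 32.6  16.9  -4.2   0.  -69.  -58.7]
F [ 1.18 -2.12 -7.91] M [-0.464 -0.497  0.202] w 15.8
inc [-79.17  -0.     0.  ] [ 0.0001  0.001  -0.0019] t 12.95 pos [0.5558 0.1658 0.2514] yaw 63.83 j [ 32.6  16.9  -4.2   0.  -69.  -58.8]
F [ 0.26 -1.41 -7.06] M [-0.414 -0.495  0.209] w 15.5
```

View pics/a9.png

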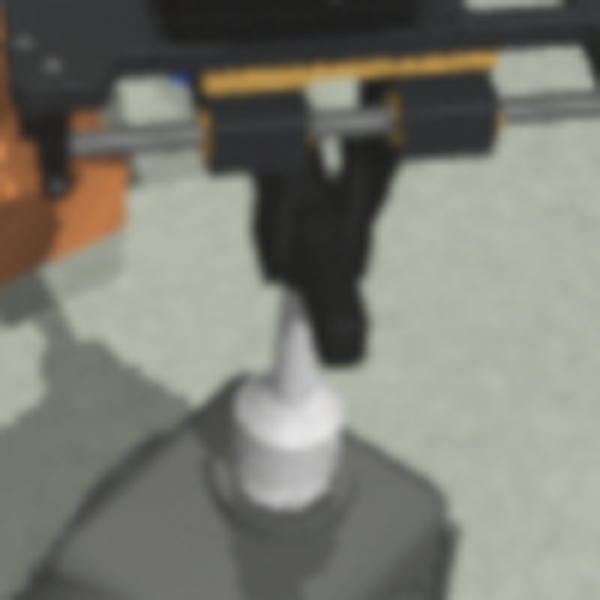

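Emit:
move_arm --increments '[1, 0, 0, 0.0004, -0.0003, -0.0006, 0, 2, 0, 0, 0.0004, -0.0003, -0.0006, 0, 3, 0, 0, 0.0004, -0.0003, -0.0006, 0, 4, 0, 0, 0.0004, -0.0003, -0.0006, 0, 5, 0, 0, 0.0004, -0.0003, -0.0006, 0, 6, 0, 0, 0.0004, -0.0003, -0.0006, 0, 7, 0, 0, 0.0004, -0.0003, -0.0006, 0, 8, 0, 0, 0.0004, -0.0003, -0.0006, 0, 9, 0, 0, 0.0004, -0.0003, -0.0006, 0, 10, 0, 0, 0.0004, -0.0003, -0.0006, 0, 11, 0, 0, 0.0004, -0.0003, -0.0006, 0, 12, 0, 0, 0.0004, -0.0003, -0.0006, 0]'

```text
time_s: 13.95
tcp_pos: [0.556, 0.1653, 0.2514]
ee_rot: [[0.001, -0.787, 0.617], [0.0, 0.617, 0.787], [-1.0, -0.0, 0.001]]
wrist_force: [0.8, -1.0, -4.7]
gripper_width: 0.183
```

```bash
python3 - <<'E'
from h import *
inc((.5541,.1645,.2513),143)
E
```

```text
inc [-9.113e+01  1.000e-02  5.000e-02] [ 0.0001  0.001  -0.0018] t 13.95 pos [0.556  0.1653 0.2514] yaw 51.87 j [ 32.6  16.8  -4.2   0.  -68.9 -70.7]
F [ 0.78 -1.01 -4.71] M [ 0.035 -0.615  0.433] w 15.9
```

Emit:
move_arm --increments '[0, 0, 0, 0, 0, 0, 0, 0, 0, 0, 0, 0, 0, 0, 0, 0, 0, 0, 0, 0, 0]'

```text
time_s: 14.2
tcp_pos: [0.556, 0.1652, 0.2514]
ee_rot: [[0.001, -0.788, 0.616], [0.0, 0.616, 0.788], [-1.0, -0.0, 0.001]]
wrist_force: [1.5, 0.3, -3.4]
gripper_width: 0.178
```

```bash
python3 - <<'E'
from h import *
inc((.5541,.1645,.2513),143)
r.capture("scene")
inc((.5541,.1645,.2513),143)
E
```

```text
inc [-9.104e+01  1.000e-02  4.000e-02] [ 0.0001  0.001  -0.0017] t 14.2 pos [0.556  0.1652 0.2514] yaw 51.96 j [ 32.6  16.8  -4.2   0.  -68.9 -70.6]
F [ 1.55  0.27 -3.43] M [ 0.072 -0.593  0.377] w 15.5
inc [-9.104e+01  1.000e-02  5.000e-02] [ 0.0001  0.001  -0.0017] t 14.25 pos [0.556  0.1652 0.2514] yaw 51.96 j [ 32.6  16.8  -4.2   0.  -68.9 -70.6]
F [ 1.01  0.23 -2.98] M [ 0.069 -0.625  0.308] w 15.7
```

Emit:
move_arm --increments '[1, 0, 0, 0, -0.0004, 0.0003, 0, 2, 0, 0, 0, -0.0004, 0.0003, 0, 3, 0, 0, 0, -0.0004, 0.0003, 0, 4, 0, 0, 0, -0.0004, 0.0003, 0, 5, 0, 0, 0, -0.0004, 0.0003, 0, 6, 0, 0, 0, -0.0004, 0.0003, 0, 7, 0, 0, 0, -0.0004, 0.0003, 0, 8, 0, 0, 0, -0.0004, 0.0003, 0, 9, 0, 0, 0, -0.0004, 0.0003, 0, 10, 0, 0, 0, -0.0004, 0.0003, 0, 11, 0, 0, 0, -0.0004, 0.0003, 0, 12, 0, 0, 0, -0.0004, 0.0003, 0]'

```text
time_s: 15.25
tcp_pos: [0.5564, 0.1651, 0.2513]
ee_rot: [[0.0, -0.641, 0.768], [-0.0, 0.768, 0.641], [-1.0, -0.0, 0.0]]
wrist_force: [1.4, -0.1, -1.0]
gripper_width: 0.181
```

```bash
python3 - <<'E'
from h import *
inc((.5541,.1645,.2513),143)
for i in range(6):
    cv2.imwrite("pics/scene9.png",r.capture("scene")[:,:,::-1]); s=r.sense(); print(round(s['time_s'],2),s['wrist_force'].round(2),s['moment'].round(3))
cv2.imwrite("pics/a10.png",cv2.resize(cv2.imread("pics/scene9.png")[145:245,315:415],None,fx=6,fy=6,interpolation=cv2.INTER_CUBIC))
E
```

```text
inc [-1.0313e+02 -0.0000e+00  3.0000e-02] [ 0.      0.001  -0.0022] t 15.25 pos [0.5564 0.1651 0.2513] yaw 39.87 j [ 32.5  16.9  -4.1   0.  -68.9 -82.7]
F [ 1.43 -0.09 -0.98] M [-0.006 -0.482  0.551] w 15.7
15.3 [ 0.41 -0.19 -2.11] [-0.015 -0.488  0.629]
15.35 [ 1.37  0.2  -2.29] [-0.054 -0.45   0.571]
15.4 [ 0.88 -0.27 -1.41] [-0.082 -0.474  0.475]
15.45 [ 0.46  0.59 -1.27] [-0.055 -0.498  0.537]
15.5 [ 0.14 -0.16 -0.81] [-0.114 -0.514  0.519]
15.55 [ 0.29 -0.22 -1.51] [-0.016 -0.502  0.511]
```

View pics/a10.png

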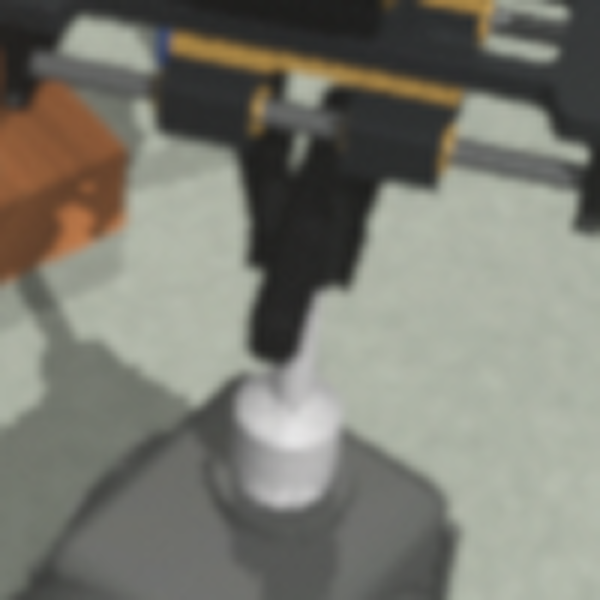

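Emit:
move_arm --increments '[0.5, 0, 0, 0, 0, 0, 0, 1, 0, 0, 0, 0, 0, 0, 1.5, 0, 0, 0, 0, 0, 0, 2, 0, 0, 0, 0, 0, 0, 2.5, 0, 0, 0, 0, 0, 0, 3, 0, 0, 0, 0, 0, 0, 3.5, 0, 0, 0, 0, 0, 0, 4, 0, 0, 0, 0, 0, 0]'

```text
time_s: 16.22
tcp_pos: [0.5563, 0.1652, 0.2513]
ee_rot: [[0.0, -0.587, 0.81], [0.0, 0.81, 0.587], [-1.0, -0.0, 0.0]]
wrist_force: [2.0, -1.5, -0.1]
gripper_width: 0.181
```

```bash
python3 - <<'E'
from h import *
inc((.5541,.1645,.2513),143)
M=[r.sense()['moment'][2]]
for i in range(8):
    r.capture("scene"); M.append(r.sense()['moment'][2])
print(np.round(M,3),np.mean(M))
inc((.5541,.1645,.2513),143)
E
```

```text
inc [-1.0708e+02  0.0000e+00  3.0000e-02] [ 0.      0.0008 -0.0022] t 16.22 pos [0.5563 0.1652 0.2513] yaw 35.92 j [ 32.5  16.9  -4.1   0.  -68.9 -86.6]
F [ 1.99 -1.46 -0.14] M [-0.168 -0.585  0.636] w 15.7
[0.636 0.632 0.578 0.573 0.55  0.656 0.595 0.649 0.579] 0.605157803682916
inc [-1.0704e+02  0.0000e+00  2.0000e-02] [ 0.      0.0008 -0.0022] t 16.62 pos [0.5563 0.1651 0.2513] yaw 35.96 j [ 32.5  16.9  -4.1   0.  -68.9 -86.6]
F [ 1.07 -0.3   0.12] M [-0.108 -0.652  0.579] w 15.9
```

The torque at rest averages 0.605 N m over nine readings, which is snug. I'm relaxing the key a few degrees, within its slack in the drive, before lifting.

Emit:
move_arm --increments '[-1, 0, 0, 0, 0, 0, 0, -2, 0, 0, 0, 0, 0, 0, -3, 0, 0, 0, 0, 0, 0, -3, 0, 0, 0, 0, 0, 0]'

```text
time_s: 16.95
tcp_pos: [0.5563, 0.1651, 0.2513]
ee_rot: [[0.0, -0.629, 0.778], [0.0, 0.778, 0.629], [-1.0, 0.0, 0.0]]
wrist_force: [1.2, -1.1, 0.7]
gripper_width: 0.181
```

```bash
python3 - <<'E'
from h import *
inc((.5541,.1645,.2513),143)
E
```

```text
inc [-1.0405e+02  1.0000e-02  2.0000e-02] [-0.      0.0009 -0.0021] t 16.95 pos [0.5563 0.1651 0.2513] yaw 38.95 j [ 32.5  16.9  -4.1  -0.  -68.9 -83.6]
F [ 1.23 -1.07  0.67] M [-0.249 -0.647  0.043] w 15.7
```

Emit:
move_arm --increments '[-0.5, 0, 0, -0.001, 0, 0, 0, -0.5, 0, 0, -0.003, 0, 0, 0, -0.5, 0, 0, -0.005, 0, 0, 0, -0.5, 0, 0, -0.008, 0, 0, 0, -0.5, 0, 0, -0.012, 0, 0, 0, -0.5, 0, 0, -0.017, 0, 0, 0, -0.5, 0, 0, -0.023, 0, 0, 0, -0.5, 0, 0, -0.03, 0, 0, 0, -0.5, 0, 0, -0.037, 0, 0, 0, -0.5, 0, 0, -0.044, 0, 0, 0, -0.5, 0, 0, -0.044, 0, 0, 0]'

```text
time_s: 17.87
tcp_pos: [0.557, 0.1655, 0.2976]
ee_rot: [[0.004, -0.636, 0.772], [0.002, 0.772, 0.636], [-1.0, -0.001, 0.004]]
wrist_force: [0.6, -0.6, -2.5]
gripper_width: 0.18
```

```bash
python3 - <<'E'
from h import *
inc((.5104,-.1383,.295),121.4)
for n in("scene","top"): cv2.imwrite(f"pics/{n}10.png",r.capture(n)[:,:,::-1])
t2=cv2.imread("pics/scene10.png")[120:260,280:420]; t=cv2.imread("pics/top10.png")[130:270,190:330]
cv2.imwrite("pics/a11.png",cv2.resize(np.hstack([t2,t]),(800,400),interpolation=cv2.INTER_CUBIC))
E
```

```text
inc [-81.93   0.13   0.21] [ 0.002  -0.2049 -0.2291] t 17.87 pos [0.557  0.1655 0.2976] yaw 39.47 j [ 32.5  15.4   0.4   0.  -74.8 -83.1]
F [ 0.61 -0.64 -2.54] M [-0.007 -0.199  0.004] w 15.7
```

View pics/a11.png

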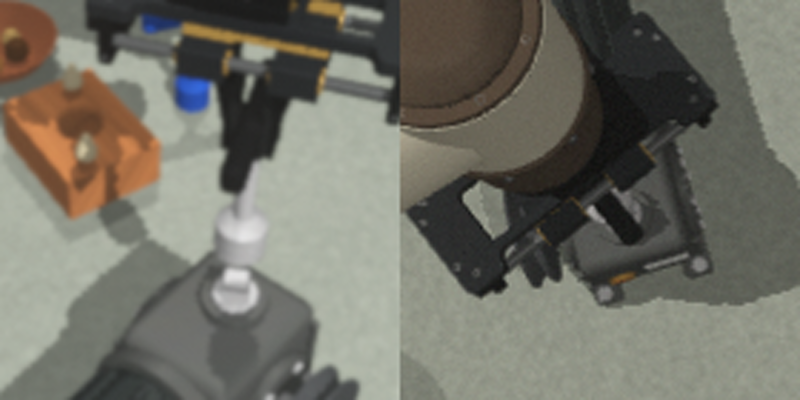

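The key is off the plug, but the stem seems to lean in the grip (left half, stem from about (250,180) to (240,235)). Measuring the lean.

```bash
python3 - <<'E'
from h import *
im=cv2.imread("pics/scene10.png")
x0,y0=335,165
c=cv2.resize(im[y0:y0+65,x0:x0+65],None,fx=9,fy=9,interpolation=cv2.INTER_CUBIC)
p=np.array([.557,.1653,.297])
def mk(X,col):
    q=proj("scene",X)[0]; print(np.round(X,4),q.round(2)); cv2.circle(c,tuple(int(v) for v in ((q-[x0,y0]+.5)*9-.5)),3,col,-1)
for h,col in((.007,(0,255,255)),(-.03,(0,255,0)),(-.06,(0,255,0)),(-.109,(0,0,255))): mk(p+[0,0,h],col)
cv2.imwrite("pics/a12.png",c)
R=r.sense()['ee_rot']; b=p+[0,0,-.109]; q=proj("scene",b)[0]
for i in (1,2): print(i,proj("scene",b+R[:,i]*.001)[0]-q)
im=im.astype(int)
for y in range(186,214,2): print(y,[(int(a[1]),int(a[1]-a[0])) for a in im[y,346:384]])
E
```

```text
[0.557  0.1653 0.304 ] [367.63 163.17]
[0.557  0.1653 0.267 ] [366.11 178.06]
[0.557  0.1653 0.237 ] [364.95 189.33]
[0.557  0.1653 0.188 ] [363.19 206.36]
1 [0.48884259 0.11719894]
2 [-0.12604926  0.36180998]
186 [(185, 14), (184, 14), (184, 15), (183, 15), (181, 15), (178, 14), (180, 14), (182, 14), (184, 15), (180, 14), (160, 13), (124, 10), (87, 6), (65, 5), (56, 4), (50, 3), (47, 1), (52, 1), (80, 0), (126, 1), (165, 0), (184, 1), (186, 2), (182, 6), (180, 11), (181, 13), (181, 13), (181, 13), (183, 13), (184, 13), (182, 13), (182, 14), (181, 13), (182, 13), (183, 13), (184, 15), (183, 14), (183, 13)]
188 [(185, 15), (183, 14), (182, 14), (183, 14), (185, 13), (186, 14), (185, 13), (185, 13), (184, 13), (183, 13), (182, 14), (179, 14), (172, 13), (165, 13), (154, 11), (133, 9), (112, 5), (115, 1), (144, 1), (169, 0), (182, 0), (186, 0), (184, 2), (177, 6), (176, 11), (178, 13), (179, 13), (179, 14), (179, 13), (181, 13), (181, 13), (180, 14), (180, 14), (180, 13), (182, 13), (183, 14), (182, 14), (180, 13)]
190 [(184, 15), (184, 15), (183, 13), (181, 13), (180, 13), (182, 14), (
[... 4088 characters left out ...]
 (107, 4), (117, 2), (130, 2), (139, 1), (150, 0), (159, 0), (165, 0), (170, -1), (175, -1), (178, 0), (180, 0), (182, 1), (182, 0), (182, 2), (177, 1), (173, 4), (172, 7), (177, 11), (180, 13), (182, 13), (182, 13), (181, 14), (181, 13), (182, 14), (182, 14), (182, 14), (182, 14), (182, 14), (182, 14)]
212 [(141, 12), (148, 11), (133, 9), (107, 6), (94, 4), (96, 4), (98, 4), (96, 3), (96, 4), (100, 4), (101, 3), (103, 3), (113, 2), (130, 2), (146, 2), (157, 2), (163, 2), (168, 2), (168, 2), (167, 1), (164, 2), (166, 2), (172, 6), (176, 9), (178, 12), (178, 12), (179, 14), (179, 14), (180, 14), (180, 13), (179, 14), (180, 14), (180, 13), (181, 13), (181, 13), (181, 14), (181, 14), (180, 14)]
```

View pics/a12.png

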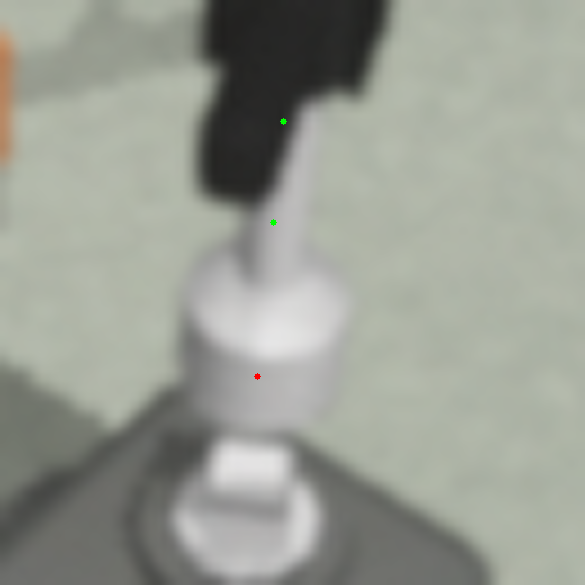

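The projected vertical through the TCP (green and red dots) follows the stem and socket, so the lean is mostly perspective and the key hangs straight. It still has the same ~1.5 mm offset along the bar. Now finding the pocket centre from the earlier picture.

```bash
python3 - <<'E'
from h import *
im=cv2.imread("pics/scene3.png"); x0,y0=275,138
c=cv2.resize(im[y0:y0+65,x0:x0+65],None,fx=9,fy=9,interpolation=cv2.INTER_CUBIC)
def ring(ctr,rad,z,col):
    a=np.linspace(0,2*np.pi,60); q=proj("scene",np.c_[ctr[0]+rad*np.cos(a),ctr[1]+rad*np.sin(a),0*a+z])
    cv2.polylines(c,[np.int32((q-[x0,y0]+.5)*9-.5)],True,col,1)
k=np.array([.5104,-.1383])-.0015*np.array([-.52,.854]); print("socket at pick",k)
ring(k,.022,.05,(255,0,0)); ring(k,.0185,.05,(0,255,0))
cv2.imwrite("pics/a13.png",c)
inc((.5104,-.1383,.295),121.4)
E
```

```text
socket at pick [ 0.51118  -0.139581]
inc [-8.195e+01  5.000e-02  2.000e-02] [ 0.0004 -0.2053 -0.2283] t 17.97 pos [0.5562 0.1653 0.2956] yaw 39.45 j [ 32.5  15.5   0.2  -0.  -74.7 -83.1]
F [ 0.41 -0.16 -2.65] M [ 0.091 -0.076 -0.024] w 15.8
```

View pics/a13.png

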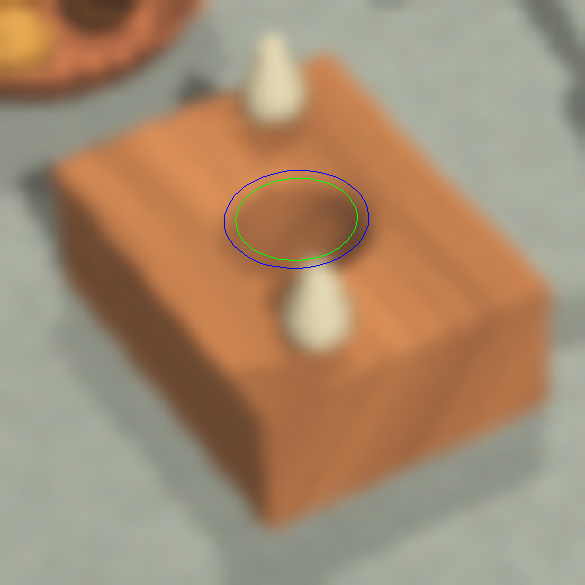

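The pocket hole spans about columns 225–375 and rows 170–272 in the crop, within 0.3 px of the projected original socket position. I'll return to the pick pose.

Emit:
move_arm --increments '[-6, 0, 0, 0, -0.012, -0.014, 0, -12, 0, 0, 0, -0.03, -0.034, 0, -19, 0, 0, 0, -0.05, -0.056, 0, -26, 0, 0, 0, -0.07, -0.078, 0, -33, 0, 0, 0, -0.09, -0.1, 0, -40, 0, 0, 0, -0.11, -0.123, 0, -47, 0, 0, 0, -0.13, -0.145, 0, -54, 0, 0, 0, -0.15, -0.167, 0, -61, 0, 0, 0, -0.17, -0.19, 0, -68, 0, 0, 0, -0.185, -0.206, 0, -75, 0, 0, 0, -0.197, -0.219, 0, -82, 0, 0, 0, -0.2053, -0.2283, 0]'

```text
time_s: 18.97
tcp_pos: [0.5096, -0.1401, 0.2946]
ee_rot: [[-0.001, -0.851, -0.526], [0.0, -0.526, 0.851], [-1.0, 0.001, 0.001]]
wrist_force: [0.5, 0.4, -2.2]
gripper_width: 0.181
```

Emit:
move_arm --increments '[0, 0, 0, 0, 0, 0, 0, 0, 0, 0, 0, 0, 0, 0, 0, 0, 0, 0, 0, 0, 0]'

```text
time_s: 19.22
tcp_pos: [0.5103, -0.1381, 0.2948]
ee_rot: [[-0.001, -0.854, -0.52], [0.0, -0.52, 0.854], [-1.0, 0.0, 0.001]]
wrist_force: [-0.5, -0.1, -3.1]
gripper_width: 0.181
```

```bash
python3 - <<'E'
from h import *
inc((.5106,-.1381,.295),121.4)
cv2.imwrite("pics/scene11.png",r.capture("scene")[:,:,::-1])
inc((.5106,-.1381,.295),121.4)
E
```

```text
inc [-0.04  0.04 -0.02] [-0.0002 -0.0003 -0.0002] t 19.22 pos [ 0.5103 -0.1381  0.2948] yaw 121.36 j [  2.4  10.3  -6.7  -0.  -73.1  28.9]
F [-0.5  -0.14 -3.1 ] M [ 0.089 -0.042 -0.064] w 15.8
inc [ 0.01  0.03 -0.01] [-0.0001 -0.     -0.0003] t 19.27 pos [ 0.5104 -0.1379  0.2949] yaw 121.41 j [  2.5  10.3  -6.7  -0.  -73.1  28.9]
F [ 0.35  0.31 -2.07] M [ 0.11  -0.063  0.035] w 15.8
```

```bash
python3 - <<'E'
from h import *
a=cv2.imread("pics/scene3.png")[80:140,280:340];b=cv2.imread("pics/scene11.png")[80:140,280:340]
cv2.imwrite("pics/a14.png",cv2.resize(np.hstack([a,b]),(800,400),interpolation=cv2.INTER_CUBIC))
E
```

```text
(no output)
```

View pics/a14.png

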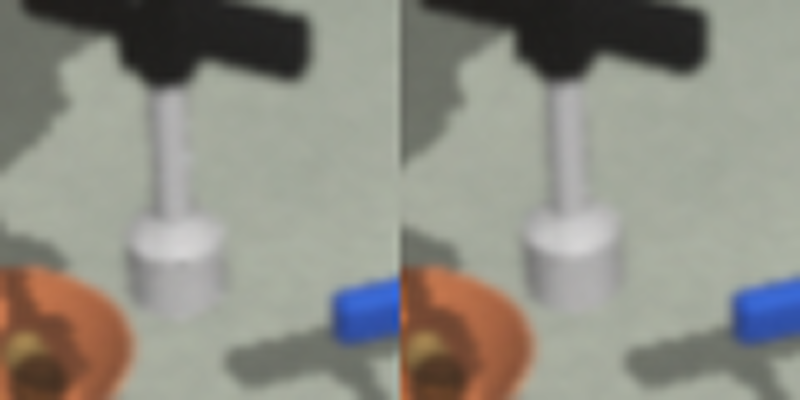

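The key hangs just as it did after picking. Lowering into the pocket.

Emit:
move_arm --increments '[0, 0, 0, 0.02, 0, 0, 0, 0, 0, 0, 0.05, 0, 0, 0, 0, 0, 0, 0.08, 0, 0, 0, 0, 0, 0, 0.105, 0, 0, 0, 0, 0, 0, 0.12, 0, 0, 0, 0, 0, 0, 0.128, 0, 0, 0, 0, 0, 0, 0.132, 0, 0, 0, 0, 0, 0, 0.136, 0, 0, 0, 0, 0, 0, 0.14, 0, 0, 0]'

```text
time_s: 20.02
tcp_pos: [0.5116, -0.1382, 0.1561]
ee_rot: [[0.003, -0.853, -0.522], [-0.0, -0.522, 0.853], [-1.0, -0.002, -0.002]]
wrist_force: [0.7, 0.2, -2.8]
gripper_width: 0.182
```

```bash
python3 - <<'E'
from h import *
inc((.5106,-.1381,.124),121.4)
cv2.imwrite("pics/scene12.png",r.capture("scene")[:,:,::-1])
cv2.imwrite("pics/a15.png",cv2.resize(cv2.imread("pics/scene12.png")[100:200,250:350],None,fx=6,fy=6,interpolation=cv2.INTER_CUBIC))
E
```

```text
inc [ 0.09 -0.1   0.13] [0.0321 0.0008 0.0007] t 20.02 pos [ 0.5116 -0.1382  0.1561] yaw 121.49 j [  2.4  16.7 -19.1   0.  -54.   29. ]
F [ 0.71  0.17 -2.79] M [ 0.092 -0.06  -0.019] w 15.8
```

View pics/a15.png

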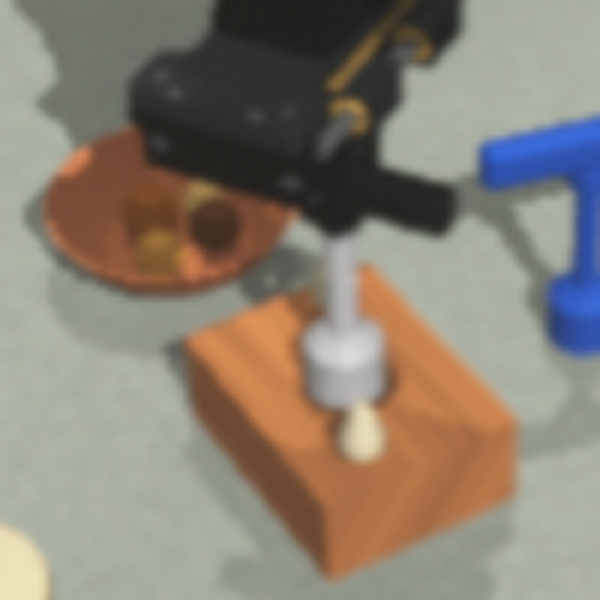

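The socket is entering the pocket (about (345,380)) with no contact. Continuing.

Emit:
move_arm --increments '[0, 0, 0, 0.005, 0, 0, 0, 0, 0, 0, 0.01, 0, 0, 0, 0, 0, 0, 0.015, 0, 0, 0, 0, 0, 0, 0.02, 0, 0, 0, 0, 0, 0, 0.024, 0, 0, 0, 0, 0, 0, 0.027, 0, 0, 0, 0, 0, 0, 0.028, 0, 0, 0]'

```text
time_s: 20.65
tcp_pos: [0.5101, -0.1385, 0.1264]
ee_rot: [[-0.001, -0.853, -0.522], [0.0, -0.522, 0.853], [-1.0, 0.001, 0.001]]
wrist_force: [-0.1, 0.5, -2.6]
gripper_width: 0.181
```

```bash
python3 - <<'E'
from h import *
inc((.5106,-.1381,.124),121.4)
E
```

```text
inc [ 0.05  0.04 -0.06] [ 0.0024 -0.0006  0.    ] t 20.65 pos [ 0.5101 -0.1385  0.1264] yaw 121.45 j [  2.4  18.7 -21.3  -0.  -50.1  29. ]
F [-0.15  0.52 -2.61] M [ 0.002  0.024 -0.009] w 15.7
```

Emit:
move_arm --increments '[0, 0, 0, 0.001, 0, 0, 0, 0, 0, 0, 0.002, 0, 0, 0, 0, 0, 0, 0.0025, 0, 0, 0, 0, 0, 0, 0.0025, 0, 0, 0]'

```text
time_s: 20.98
tcp_pos: [0.5105, -0.1384, 0.1247]
ee_rot: [[0.0, -0.853, -0.522], [0.0, -0.522, 0.853], [-1.0, -0.0, -0.0]]
wrist_force: [0.1, 0.3, -1.5]
gripper_width: 0.184
```

```bash
python3 - <<'E'
from h import *
inc((.5106,-.1381,.124),121.4)
E
```

```text
inc [ 0.06 -0.    0.01] [ 0.0007 -0.0003  0.0002] t 20.98 pos [ 0.5105 -0.1384  0.1247] yaw 121.46 j [  2.4  18.8 -21.4   0.  -49.8  29. ]
F [ 0.11  0.27 -1.54] M [ 0.044  0.017 -0.012] w 16.0
```

Emit:
move_arm --increments '[0, 0, 0, 0.0005, 0, 0, 0, 0, 0, 0, 0.001, 0, 0, 0, 0, 0, 0, 0.001, 0, 0, 0]'

```text
time_s: 21.23
tcp_pos: [0.5104, -0.1384, 0.1236]
ee_rot: [[-0.0, -0.853, -0.522], [0.0, -0.522, 0.853], [-1.0, 0.0, 0.0]]
wrist_force: [0.7, 0.3, -2.8]
gripper_width: 0.183
```

```bash
python3 - <<'E'
from h import *
inc((.5106,-.1381,.124),121.4)
E
```

```text
inc [ 0.06  0.   -0.  ] [-0.0004 -0.0003  0.0002] t 21.23 pos [ 0.5104 -0.1384  0.1236] yaw 121.46 j [  2.4  18.9 -21.5  -0.  -49.7  29. ]
F [ 0.72  0.26 -2.79] M [ 0.072  0.014 -0.014] w 15.9
```

Emit:
move_arm --increments '[0, 0, 0, 0.0005, 0, 0, 0, 0, 0, 0, 0.001, 0, 0, 0, 0, 0, 0, 0.001, 0, 0, 0]'

```text
time_s: 21.48
tcp_pos: [0.5108, -0.1385, 0.1235]
ee_rot: [[0.001, -0.853, -0.522], [-0.0, -0.522, 0.853], [-1.0, -0.0, -0.001]]
wrist_force: [-0.4, 1.3, 3.4]
gripper_width: 0.181
```

```bash
python3 - <<'E'
from h import *
inc((.5106,-.1381,.124),121.4)
E
```

```text
inc [ 0.09 -0.04  0.03] [-0.0005 -0.0001  0.0004] t 21.48 pos [ 0.5108 -0.1385  0.1235] yaw 121.49 j [  2.4  18.9 -21.5   0.  -49.6  29. ]
F [-0.37  1.26  3.41] M [ 0.257  0.427 -0.04 ] w 15.8
```

On the pocket floor now (Fz changed from -2.8 to +3.4 N). Opening the fingers.

Emit:
move_arm --increments '[0, 0, 0, 0, 0, 0, 0.02, 0, 0, 0, 0, 0, 0, 0.025, 0, 0, 0, 0, 0, 0, 0.035, 0, 0, 0, 0, 0, 0, 0.05, 0, 0, 0, 0, 0, 0, 0.06, 0, 0, 0, 0, 0, 0, 0.06, 0, 0, 0, 0, 0, 0, 0.06, 0, 0, 0, 0, 0, 0, 0.06, 0, 0, 0, 0, 0, 0, 0.06, 0, 0, 0, 0, 0, 0, 0.06]'

```text
time_s: 22.32
tcp_pos: [0.5104, -0.1384, 0.1227]
ee_rot: [[-0.0, -0.853, -0.522], [-0.0, -0.522, 0.853], [-1.0, 0.0, -0.0]]
wrist_force: [0.1, 0.6, 0.4]
gripper_width: 0.679
```

```bash
python3 - <<'E'
from h import *
inc((.5106,-.1381,.25),121.4)
cv2.imwrite("pics/scene13.png",r.capture("scene")[:,:,::-1])
cv2.imwrite("pics/a16.png",cv2.resize(cv2.imread("pics/scene13.png")[100:200,250:350],None,fx=6,fy=6,interpolation=cv2.INTER_CUBIC))
E
```

```text
inc [ 0.06 -0.   -0.  ] [-0.1273 -0.0003  0.0002] t 22.32 pos [ 0.5104 -0.1384  0.1227] yaw 121.46 j [  2.4  18.9 -21.5   0.  -49.5  29. ]
F [0.12 0.56 0.43] M [ 0.069  0.053 -0.021] w 59.0
```

View pics/a16.png

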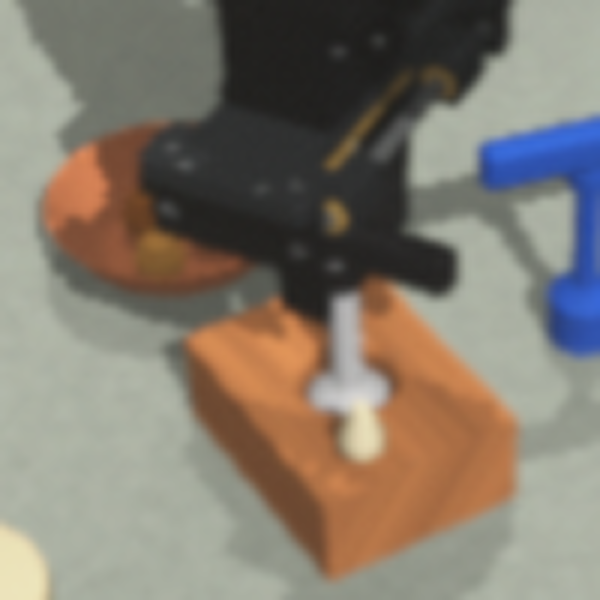

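The key stands in the pocket, released. Retreating straight up, then back toward the start for a clear view.

Emit:
move_arm --increments '[0, 0, 0, -0.005, 0, 0, 0.06, 0, 0, 0, -0.015, 0, 0, 0.06, 0, 0, 0, -0.035, 0, 0, 0.06, 0, 0, 0, -0.06, 0, 0, 0.06, 0, 0, 0, -0.09, 0, 0, 0.06, 0, 0, 0, -0.12, 0, 0, 0.06, 0, 0, 0, -0.14, 0, 0, 0.06, 0, 0, 0, -0.15, 0, 0, 0.06]'

```text
time_s: 23.03
tcp_pos: [0.5118, -0.1387, 0.2773]
ee_rot: [[0.007, -0.853, -0.522], [-0.001, -0.522, 0.853], [-1.0, -0.006, -0.005]]
wrist_force: [-0.2, -0.4, 1.0]
gripper_width: 0.689
```

```bash
python3 - <<'E'
from h import *
inc((.21,.589,.27),160.4)
E
```

```text
inc [-38.92  -0.37   0.24] [ 0.0045 -0.1226  0.7782] t 23.03 pos [ 0.5118 -0.1387  0.2773] yaw 121.48 j [  2.4  10.7  -8.6   0.1 -70.2  29. ]
F [-0.22 -0.38  0.99] M [0.054 0.005 0.013] w 60.0
```

Emit:
move_arm --increments '[-2, 0, 0, 0, -0.006, 0.038, 0.06, -4, 0, 0, 0, -0.012, 0.076, 0.06, -6, 0, 0, 0, -0.018, 0.114, 0.06, -8, 0, 0, 0, -0.024, 0.152, 0.06, -10, 0, 0, 0, -0.03, 0.19, 0.06, -12, 0, 0, 0, -0.036, 0.228, 0.06, -14, 0, 0, 0, -0.042, 0.266, 0.06, -16, 0, 0, 0, -0.048, 0.304, 0.06, -18, 0, 0, 0, -0.054, 0.342, 0.06, -20, 0, 0, 0, -0.06, 0.38, 0.06, -22, 0, 0, 0, -0.066, 0.418, 0.06, -24, 0, 0, 0, -0.072, 0.456, 0.06]'

```text
time_s: 24.03
tcp_pos: [0.3324, 0.2893, 0.2728]
ee_rot: [[-0.0, -0.565, -0.825], [0.0, -0.825, 0.565], [-1.0, -0.0, 0.0]]
wrist_force: [0.7, -0.1, -0.5]
gripper_width: 0.689
```

```bash
python3 - <<'E'
from h import *
inc((.21,.589,.27),160.4)
E
```

```text
inc [-1.482e+01  1.000e-02  0.000e+00] [ 0.0028 -0.178   0.2703] t 24.03 pos [0.3324 0.2893 0.2728] yaw 145.58 j [ 62.3   1.8 -19.6  -0.  -68.6  -6.7]
F [ 0.69 -0.05 -0.52] M [ 0.032 -0.081 -0.029] w 59.9
```

Emit:
move_arm --increments '[-2, 0, 0, 0, -0.02, 0.03, 0.06, -4, 0, 0, 0, -0.04, 0.06, 0.06, -6, 0, 0, 0, -0.06, 0.09, 0.06, -8, 0, 0, 0, -0.08, 0.12, 0.06, -10, 0, 0, 0, -0.1, 0.152, 0.06, -12, 0, 0, 0, -0.12, 0.182, 0.06, -14, 0, 0, 0, -0.14, 0.213, 0.06, -14.8, 0, 0, 0, -0.16, 0.243, 0.06, -14.8, 0, 0, 0, -0.178, 0.27, 0.06, -14.8, 0, 0, 0, -0.178, 0.27, 0.06, -14.8, 0, 0, 0, -0.178, 0.27, 0.06]'

```text
time_s: 24.95
tcp_pos: [0.2113, 0.5885, 0.2709]
ee_rot: [[-0.001, -0.336, -0.942], [-0.003, -0.942, 0.336], [-1.0, 0.003, -0.0]]
wrist_force: [0.9, -1.2, -0.9]
gripper_width: 0.685
```

```bash
python3 - <<'E'
from h import *
for n in("scene","top"): cv2.imwrite(f"pics/{n}14.png",r.capture(n)[:,:,::-1])
inc((.21,.589,.27),160.4)
t=cv2.imread("pics/top14.png");s=cv2.imread("pics/scene14.png")
for th in(50,62): print(barpose(t,th=th))
P,C,_=up(t,258,194,278,214,lambda a:a.min(2)>155)
rc=cv2.minAreaRect(C.astype(np.float32)); print(rc)
f=lambda im,x,y,w,h:cv2.resize(im[y:y+h,x:x+w],(400,300),interpolation=cv2.INTER_CUBIC)
cv2.imwrite("pics/a17.png",np.vstack([np.hstack([f(t,350,190,80,60),f(t,227,175,80,60)]),np.hstack([f(s,265,120,80,60),cv2.resize(t,(400,300))])]))
E
```

```text
inc [-0.15 -0.02 -0.09] [ 0.0022 -0.001   0.0029] t 25.05 pos [0.2124 0.5871 0.2722] yaw 160.25 j [ 84.9  20.6   4.3  -0.  -73.8 -14.7]
F [ 0.21 -0.49 -0.02] M [-0.064 -0.048 -0.009] w 60.2
(array([ 0.51011254, -0.13819661]), np.float64(121.50682249990341), array([ 0.51068332, -0.13912779]), np.float64(0.10958639180664642))
(array([ 0.51007055, -0.13824078]), np.float64(121.4388559956756), array([ 0.5105795, -0.1390733]), np.float64(0.11076157895919089))
((266.078369140625, 203.4265899658203), (6.0965800285339355, 6.277986526489258), 43.09103012084961)
```

View pics/a17.png

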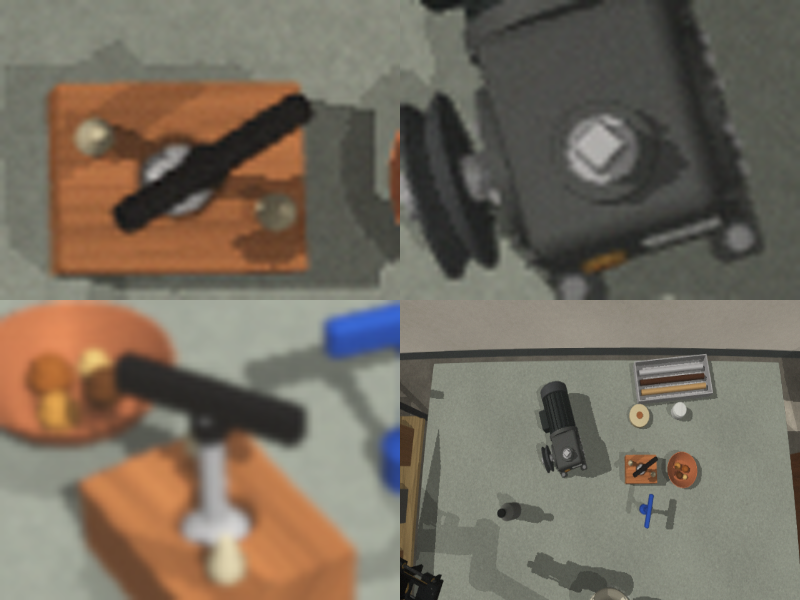

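The key stands upright in its pocket in both views, with the bar at 121.5° and its centre within 1 mm of where it started. The plug's square has moved about 7° (mod 90), which matches roughly 97° clockwise. Bowl, bottle, buff, tin and blue key look unmoved. Handing in.

```bash
python3 -c "
from station import r
print(r.finish_job()); print(r.sense()['time_s'])"
```

```text
the job is handed in; nothing more can be done
None
the job is handed in; nothing more can be done
```

The plug is tightened to about 0.6 N m, the key is back in its pocket, and the job was handed in at about 25 s of the 72 s allowed. `finish_job` gives no verdict, so this rests on my own checks.

- **Tightening:** I took the black T-key from the block, fitted it over the plug with no noticeable contact force, and turned it 107° clockwise at the gripper. The torque at rest averaged 0.605 N m over nine readings, scattered from 0.55 to 0.66. The highest single reading was 0.656 N m, well under 0.9.
- **Return:** I eased the key back about 3.5° within its slack in the drive so it would lift off freely. I then lowered it to the pocket floor, let go and backed away to near the start pose.
- **Last pictures:** The key stands upright in the pocket, within 1 mm of where it started and at the same angle. The plug's square has turned about 97°, which fits 107° minus the slack. The bowl, bottle, buff, tin and blue key look unmoved; I judged those by eye.
- **Disagreements:** While turning, sideways moments reached about 0.65 N m because the key's axis sat about 1.5 mm off the gripper's centre. The sideways forces stayed around 2 N, and I shifted the centre as I turned. The torque also seemed to climb somewhat faster than the stated 0.5 N m per rad between readings, which may be noise.

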